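# Open the charger, lean its cover on the rest, load the cells, close it and switch on

## Task

Squeeze the two side buttons of the charger's cover together, lift the cover off and lean it on the little rest, lower edge on the two lipped ledges and underside against the bar, and let go of it. Then load every loose cell into a bay of its own, flat end pressed against the spring contact and nub end tipped down against the fixed contact, lying level and fully home. When all are in, clip the cover back on the charger, fully down with both buttons sprung out again, and finally push the toggle switch all the way over to its other side; do not disturb the press dies and the tape roll in front of the work.

Things in the scene. Friction and masses are not known exactly. Their poses are not given: they have to be found in the camera images.
- charger: fixed bench charger, a low grey tray 104 mm (x) by 148 mm (y); origin on the table under the tray's middle, x along the bays towards the robot, y to its right, z up. Floor 8 mm up, no side walls; end walls from x = -39.5 to -52 mm (44 mm high) and +37.5 to +52 mm (36 mm high with posts), cover seat at 44 mm, rims to 51 mm at the corners. In front, a 24 mm high switch deck reaches to x = +98 mm
- cover_grip (a point): centre of the squeeze grip on the loose cover, 23 mm above the cover's underside (67 mm above the table while the cover is on the charger); axes as for the cover. Its two buttons, on its +y and -y sides, are 36 mm (x) by 26 mm (z), centred 24 mm out from here, outer faces 54 mm apart; pushed in by 6 mm each (2 to 4.2 N) they are 42 mm apart
- cover: loose cover, dark flat slab 92 (x) by 136 (y) by 5 mm, about 155 g; origin: centre of its underside, z out of its upper face, x as the charger's at the start. Each button moves two hooks under catches of the charger: only with both in does it lift off or go on; it may be carried by them. Hooks reach 11 mm below the underside, at x = 30 to 37 mm either way, within 25 mm of the middle line
- button_l (a joint): travel of the cover's +y button, m: 0 out, 0.006 fully in
- button_r (a joint): travel of the cover's -y button, m: 0 out, 0.006 fully in
- rest: fixed leaning rest; origin on the table under it, x towards the robot, z up. Two ledges (y = 36 to 64 mm each side), tops 12 mm above the table from x = -30 to -5 mm, lip at x = -30 mm to 22 mm. Bar 10 mm thick along y, axis at x = +31.2, z = 38.7 mm. A cover with its lower underside edge on the ledges at x = -25 mm leans at 30 degrees, upper end towards the robot, grip centre at (3, 0, 55) mm
- switch (a joint): toggle lever of the charger, rad: 0 fully over to the charger's -y side (off), 1.0 fully over to its +y side (on); it starts near 0, stays where it is left and needs about 1.5 N at the tip
- switch_tip (a point): centre of the 14 mm ball on the end of the toggle lever; lever 40 mm long, pivot 24 mm above the table on the deck at x = 76 mm, y = 0 of the charger's frame; it swings sideways (along the charger's y), 0.5 rad each way from upright
- bay1 (a point): robot's right-hand one (+y) of the charger's three bays, 46 mm apart in y: the place of a seated cell's centre, 30 mm above the table; x along the bay from the spring contact (far from the robot) to the fixed contact. The sprung plate's face (14 wide, 16 mm high, on the axis) is at x = -27.5 mm when free, -32.5 mm behind a seated cell, -37.5 mm at most; preload 2 N, 0.5 N per mm, pushed towards -x
- bay2 (a point): middle bay, as bay1. The fixed contact's face, which the nub touches, is at x = +35 mm on a wall whose top is 6 mm above the bay's axis; the wall behind the spring, at x = -42 mm, reaches 14 mm above it
- bay3 (a point): robot's left-hand (-y) bay, as bay1. In each bay two V saddles (x = 16 to 25 mm either way, sides at 45 degrees, mouth 28 mm wide, tops about level with the axis) carry the cell; between the saddles fingers have room down to 8 mm above the table
- cell1_mid (a point): a bare rechargeable cell: 18 mm diameter, body 65 mm long plus, on its plus end, a brass nub 7 mm across and 2.5 mm long; dark metal with a square 18 x 18 mm black collar, 5 mm long, near the nub, so it does not roll; 50 g. Point: centre of the 65 mm body; x axis from flat end to nub. It starts lying on the table, nub roughly towards the robot. Two or three cells are present
- cell2_mid (a point): another such cell, as cell1
- cell3_mid (a point): another such cell, as cell1
- cell1_nub (a point): centre of the tip of cell1's nub, 35 mm from its centre along its x axis
- cell2_nub (a point): centre of the tip of cell2's nub, 35 mm from its centre along its x axis
- cell3_nub (a point): centre of the tip of cell3's nub, 35 mm from its centre along its x axis
- press_die_5: bystander: turned pressing die, 30 mm diameter, 18 mm high; origin under its centre
- press_die_3: bystander: flat turned pressing die, 42 mm diameter, 12 mm high; origin under its centre
- tape_roll: bystander: roll of tape, 52 mm diameter, 18 mm high; origin under its centre
Things that resemble listed ones, but are neither listed nor needed, are in the scene too. Leave any brown look-alike of the part that bears cell1_mid alone.

How it is judged:
On the way, in this order (a step that is already met when the one before it is completed fails the run):
1. the cover is off the charger and leans on the rest, let go (x of cover_grip in the frame of rest between -0.013 and 0.022 m and y of cover_grip in the frame of rest between -0.025 and 0.025 m and z of cover_grip in the frame of rest between 0.045 and 0.066 m and angle between cover_grip's own z axis and vertical between 0.38 and 0.7 rad and linear speed of cover below 0.02 m/s and contact force between the fingers and cover below 0.2 N), for 0.3 s.
2. every cell lies home in a bay, the right way round (((x of cell1_mid in the frame of bay1 between -0.0035 and 0.0035 m and y of cell1_mid in the frame of bay1 between -0.0035 and 0.0035 m and z of cell1_mid in the frame of bay1 between -0.0035 and 0.0035 m and angle between the x axis of cell1_mid and the x axis of bay1, either way round below 0.1 rad and linear speed of cell1 below 0.02 m/s) or (x of cell1_mid in the frame of bay2 between -0.0035 and 0.0035 m and y of cell1_mid in the frame of bay2 between -0.0035 and 0.0035 m and z of cell1_mid in the frame of bay2 between -0.0035 and 0.0035 m and angle between the x axis of cell1_mid and the x axis of bay2, either way round below 0.1 rad and linear speed of cell1 below 0.02 m/s) or (x of cell1_mid in the frame of bay3 between -0.0035 and 0.0035 m and y of cell1_mid in the frame of bay3 between -0.0035 and 0.0035 m and z of cell1_mid in the frame of bay3 between -0.0035 and 0.0035 m and angle between the x axis of cell1_mid and the x axis of bay3, either way round below 0.1 rad and linear speed of cell1 below 0.02 m/s)) and x of each of cell1_nub, cell2_nub, cell3_nub in the frame of charger above 0.02 m and ((x of cell2_mid in the frame of bay1 between -0.0035 and 0.0035 m and y of cell2_mid in the frame of bay1 between -0.0035 and 0.0035 m and z of cell2_mid in the frame of bay1 between -0.0035 and 0.0035 m and angle between the x axis of cell2_mid and the x axis of bay1, either way round below 0.1 rad and linear speed of cell2 below 0.02 m/s) or (x of cell2_mid in the frame of bay2 between -0.0035 and 0.0035 m and y of cell2_mid in the frame of bay2 between -0.0035 and 0.0035 m and z of cell2_mid in the frame of bay2 between -0.0035 and 0.0035 m and angle between the x axis of cell2_mid and the x axis of bay2, either way round below 0.1 rad and linear speed of cell2 below 0.02 m/s) or (x of cell2_mid in the frame of bay3 between -0.0035 and 0.0035 m and y of cell2_mid in the frame of bay3 between -0.0035 and 0.0035 m and z of cell2_mid in the frame of bay3 between -0.0035 and 0.0035 m and angle between the x axis of cell2_mid and the x axis of bay3, either way round below 0.1 rad and linear speed of cell2 below 0.02 m/s)) and ((x of cell3_mid in the frame of bay1 between -0.0035 and 0.0035 m and y of cell3_mid in the frame of bay1 between -0.0035 and 0.0035 m and z of cell3_mid in the frame of bay1 between -0.0035 and 0.0035 m and angle between the x axis of cell3_mid and the x axis of bay1, either way round below 0.1 rad and linear speed of cell3 below 0.02 m/s) or (x of cell3_mid in the frame of bay2 between -0.0035 and 0.0035 m and y of cell3_mid in the frame of bay2 between -0.0035 and 0.0035 m and z of cell3_mid in the frame of bay2 between -0.0035 and 0.0035 m and angle between the x axis of cell3_mid and the x axis of bay2, either way round below 0.1 rad and linear speed of cell3 below 0.02 m/s) or (x of cell3_mid in the frame of bay3 between -0.0035 and 0.0035 m and y of cell3_mid in the frame of bay3 between -0.0035 and 0.0035 m and z of cell3_mid in the frame of bay3 between -0.0035 and 0.0035 m and angle between the x axis of cell3_mid and the x axis of bay3, either way round below 0.1 rad and linear speed of cell3 below 0.02 m/s))), for 0.3 s.
3. the cover is clipped back on the charger, let go (x of cover_grip in the frame of charger between -0.004 and 0.004 m and y of cover_grip in the frame of charger between -0.004 and 0.004 m and z of cover_grip in the frame of charger between 0.064 and 0.07 m and angle between cover_grip's own z axis and vertical below 0.06 rad and value of joint each of button_l, button_r below 0.002 m and linear speed of cover below 0.02 m/s and contact force between the fingers and cover below 0.2 N), for 0.3 s.
4. the switch is over to its on side (value of joint switch above 0.85 rad), for 0.2 s.
At the end, for the whole second after the job is handed in: Cover clipped on the charger, down on its seat within 3 mm, level, both buttons out (under 2 mm in); every cell in its own bay, within 3.5 mm of the seated place along each axis, level to 0.1 rad, nub at the fixed contact; switch at 0.85 rad or more; all released and at rest (all of step 2 and all of step 3 and value of joint switch above 0.85 rad); the robot touches nothing.
It fails at once if a die or the tape roll is pushed more than 3 cm away (distance of any of press_die_5, press_die_3, tape_roll from where it was at the start of the episode above 0.03 m).
Of cell1, cell2, cell3 only 2 to 3 are there at a start; the rules pass over those that are not, and their reading is None.
At some moment in a run one of cell1, cell2, cell3 may be knocked a few centimetres aside while the robot is not near it.
It also fails if it takes over 210 s, if anything falls off the work surface, if the arm or the gripper's body presses on something with over 40 N, if the wrist force passes 120 N, or if a joint passes its speed limit or range.

## Robot

A 7-joint arm with a two-finger parallel gripper is mounted at the origin on a cart in front of the work surface, level with it; the furniture and walls round the work are solid. World frame = base frame: x ahead of the robot, y to its left, z up, the work surface at z = 0. Lengths are in m, angles in rad, forces in N, time in s.
With the tool pointing down it reaches from about 0.35 to 0.775 m from the base axis. Payload 3.1 kg.
Tool frame: the origin (TCP) lies at the very end of the fingers, on their centre line; the grasp point (between the pads) lies 19 mm behind it; z points along the fingers, y is the line along which they close (so a half turn about z gives the same grasp; the last joint's range is limited). The gripper opens to 85 mm and grips with 20 to 120 N. Pads are 22 mm wide; open, the fingers measure 114 mm over their backs; the gripper's body (76 mm by 85 mm) begins 54 mm behind the grasp point. The pads swing forward as they close: fully open they stand 13 mm farther back than shut.
Start: joints at [1.187, 0.311, 0.014, 1.512, -0.004, 1.319, -0.027], TCP at [0.184, -0.518, 0.231] pointing down, gripper open.
Joint ranges: [-2.7, 2.7], [-0.3, 1.91], [-1.27, 1.3], [0.12, 2.57], [-1.44, 4.58], [0.2, 2.03], [-3.05, 3.05]. Speed limits (rad/s): [2.79, 2.79, 3.14, 3.14, 3.14, 3.14, 3.14].

## Interface

Orientations are given as a unit quaternion [w, x, y, z].
In Python, from cell import bot, vision gives the robot as it stands.
- The arm moves only by the tool drive_tool, never from a script. Its arguments are lists of equal length, an entry for each row: "dp": the shift along the tool's x, y, z in m, a list of three; "rot": the turn, a rotation vector about the tool's x, y, z in degrees, a list of three; "grip": the closure in counts, from 0 (fully open) to 255 (shut). In form: {"dp": [[dx, dy, dz], ...], "rot": [[rx, ry, rz], ...], "grip": [grip, ...]}. A call has exactly 5 rows; each row is the pose to reach, as a shift and turn from the pose commanded when the call began, along the tool's axes at that moment; what a row does not reach only later rows make up. A row lasts 1/10 s, in which the tool goes at most 50 mm and 8.59 degrees, less where a joint would pass 70% of its speed; a pose out of reach is approached as far as the arm can. A call with a gripper value outside its range is refused whole. The fingers move at their own pace and stop on an object; "grip_force" is the grip in N (left out, the last holds). Time passes only in rows, so rows that repeat a pose let the fingers close, or fill a call up. It gives the time, the measured TCP pose, the force, the opening and the grip force at its end, in the units of the state.
- bot.get_state(): the state, without advancing time (a new reading comes with each control period).
- vision.read_camera(name): name is "side" or "top"; returns (picture, depth): 384x512x3 uint8, blue, green, red; 384x512 float32, m along the optical axis (not along the pixel's ray), 0 where there is no reading.
- vision.camera_params(name): a dict with "vfov" (degrees; the focal length in pixels is half the picture's height over the tangent of half this angle, whatever the lens; pixels are square), "cx", "cy" (the principal point, pixels), "T" (4x4, takes a point from camera to world coordinates). Camera axes: x right, y down, z forward; pixel columns grow to the right and rows downward; lengths in m; the calibration is good to about 2 mm. A picture is of the moment at which its call begins. camera_params takes no time and is no camera call.
- bot.sign_off(): hands the job in; it is judged then, once.
Trained networks look in the newest picture that a camera, given by its name, has taken for a name from the list of things; names that differ only in an ending like _2 or _b are one class to them, and where a whole thing is asked for, a point or a joint stands for the part that bears it (a point fixed in the world has none). Each returns a list of dicts, best first, with "score" (0 to 1); they miss things now and then, are a little off and sometimes report something else, mostly with a low value. They report only what shows in the picture. A call takes as long as a camera call. They do not tell look-alikes from the thing itself.
- vision.boxes_of(camera, query): "centre" ([x, y, z] in m, in the coordinates of the camera as it stood for that picture, good to about 4 mm: the middle of the surface that is visible of it).
- vision.trace(camera, query): "pixels" (384x512 bool, what is visible of it).
- vision.tip_of(camera, query): "centre" ([x, y, z] in m, in the coordinates of the camera as it stood for that picture, good to about 4 mm: a listed point, or the origin of a listed thing).
The state is a dict: "time": time; "q": joint angles; "dq": joint speeds; "tau": joint torques, N m; "tcp_pos": TCP position; "tcp_rot": TCP orientation; "contact_force": force on the tool from outside, world axes, zero at the start; "moment": the same for the moment, N m; "grip_width": opening from 0.0 (shut) to 1.0 (fully open); "grasp_force": force on a finger pad.
Only numpy, scipy, OpenCV 4.12 (cv2) and the standard library are available. Lean on these libraries where they do the work, as an engineer would, in place of code of your own. Each camera call takes 0.05 s, during which the arm holds its last target. There are 200 camera calls.

## Working session

There is one attempt and no reset: what is moved stays moved. The work goes in short steps, Python scripts to look and compute and a tool call to move; the robot and the scene stay as the last step left them, time stands still between calls to the robot, and variables do not carry over. Pictures are saved under pics/ and viewed, at most 14 in all, crops included, and the job is handed in when it is done.

Besides the shell and the picture viewer there is one more tool, called after "Emit:" as name(argument=value, ...), one argument or row to a line, values as JSON. drive_tool: Moves the arm, as the interface text tells. Its arguments: {"type":"object","properties":{"dp":{"type":"array","items":{"type":"array","items":{"type":"number"}}},"rot":{"type":"array","items":{"type":"array","items":{"type":"number"}}},"grip":{"type":"array","items":{"type":"number"}},"grip_force":{"type":"number"}},"required":["dp","rot","grip"]}

```bash
ls; mkdir -p pics; cat > h.py <<'E'
import numpy as np, cv2
from cell import bot, vision
from scipy.spatial.transform import Rotation as R
def look(n,f=None):
    p,d=vision.read_camera(n)
    if f: cv2.imwrite('pics/'+f,p)
    return p,d
def w(n,c):
    T=np.array(vision.camera_params(n)['T']); return (T@np.r_[c,1])[:3]
def cloud(n,d):
    P=vision.camera_params(n); f=d.shape[0]/2/np.tan(np.radians(P['vfov'])/2)
    v,u=np.indices(d.shape); X=np.stack([(u-P['cx'])/f*d,(v-P['cy'])/f*d,d],-1)
    T=np.array(P['T']); return X@T[:3,:3].T+T[:3,3]
def st():
    s=bot.get_state(); q=s['tcp_rot']; M=R.from_quat(np.r_[q[1:],q[0]])
    return s,np.array(s['tcp_pos']),M
E
python3 - <<'E'
from h import *
np.set_printoptions(precision=4,suppress=True)
s,p,M=st(); print(s['time'],p,M.as_matrix(),s['grip_width'])
for n in('top','side'):
    look(n,n+'0.png'); P=vision.camera_params(n); print(n,P['vfov'],np.array(P['T']))
    for q in ['charger','cover_grip','rest','switch_tip','bay1','bay2','bay3','cell1_mid','cell1_nub','press_die_5','tape_roll']:
        print(q,[(round(r['score'],2),w(n,r['centre']).round(4).tolist()) for r in vision.tip_of(n,q)][:6])
E
```

```text
pics
0.0 [ 0.1841 -0.5175  0.2302] [[ 0.9421  0.3353 -0.0009]
 [ 0.3353 -0.9421  0.0022]
 [-0.0001 -0.0024 -1.    ]] 1.0016572191724868
top 56.451033638890586 [[ 0.0252 -0.995   0.0969  0.3998]
 [-0.9997 -0.0245  0.0079  0.0007]
 [-0.0055 -0.0971 -0.9953  0.9365]
 [ 0.      0.      0.      1.    ]]
charger []
cover_grip [(0.72, [0.5707, -0.0298, 0.0654]), (0.39, [0.4346, 0.15, 0.0115])]
rest [(0.66, [0.588, 0.1561, 0.0013])]
switch_tip [(0.47, [0.494, -0.0091, 0.0622])]
bay1 [(0.89, [0.569, 0.0129, 0.033])]
bay2 [(0.89, [0.569, 0.0129, 0.033])]
bay3 [(0.89, [0.569, 0.0129, 0.033])]
cell1_mid [(0.68, [0.3785, 0.2447, 0.0109]), (0.67, [0.4385, 0.1494, 0.0117]), (0.31, [0.5662, 0.0149, 0.0308])]
cell1_nub [(0.68, [0.3712, 0.2718, 0.0093]), (0.51, [0.4105, 0.1717, 0.013])]
press_die_5 [(0.77, [0.3827, -0.0277, 0.001]), (0.46, [0.3816, 0.049, -0.0023])]
tape_roll [(0.52, [0.3819, -0.1189, 0.0017])]
side 42.703769983950124 [[-0.9688 -0.1534  0.1947  0.265 ]
 [-0.2468  0.5239 -0.8152  0.7934]
 [ 0.0231 -0.8378 -0.5454  0.6259]
 [ 0.      0.      0.      1.    ]]
charger [(0.82, [0.5652, -0.0334, 0.0014]), (0.43, [0.4449, -0.1982, 0.0106])]
cover_grip [(0.79, [0.5614, -0.035, 0.0666])]
rest [(0.78, [0.5798, 0.1605, 0.0015])]
switch_tip [(0.44, [0.4897, -0.008, 0.0658])]
bay1 [(0.84, [0.5673, 0.013, 0.0304]), (0.78, [0.5645, -0.0353, 0.0327])]
bay2 [(0.84, [0.5673, 0.013, 0.0304]), (0.78, [0.5645, -0.0353, 0.0327])]
bay3 [(0.84, [0.5673, 0.013, 0.0304]), (0.78, [0.5645, -0.0353, 0.0327])]
cell1_mid [(0.63, [0.3758, 0.2401, 0.0114]), (0.52, [0.4365, 0.1486, 0.0067])]
cell1_nub [(0.86, [0.3714, 0.2733, 0.0128]), (0.65, [0.4073, 0.1732, 0.0106])]
press_die_5 [(0.71, [0.3811, -0.03, 0.0023]), (0.7, [0.564, -0.0364, 0.0439]), (0.63, [0.3803, 0.0438, -0.0051])]
tape_roll [(0.78, [0.3818, -0.1205, 0.0006])]
```

View pics/top0.png

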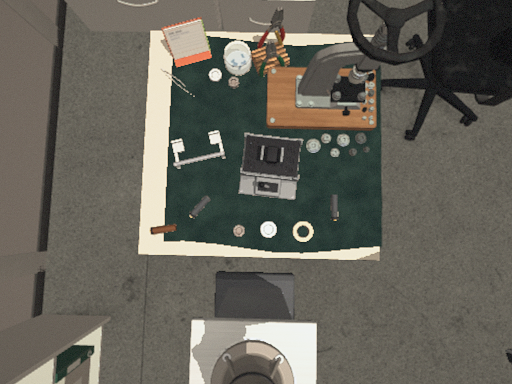

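View pics/side0.png

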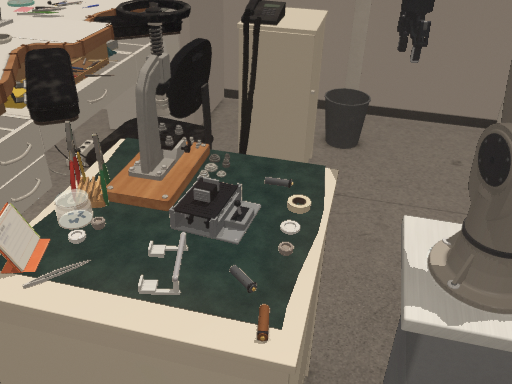

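```bash
cat > m.py <<'E'
from h import *
np.set_printoptions(precision=4,suppress=True)
for n in('top','side'):
    p,d=look(n); C=cloud(n,d); ok=d>0
    def rect(m,t):
        P=(C[m][:,:2]*1000).astype(np.float32)
        print(n,t,len(P),'rect mm',cv2.minAreaRect(P),'med',np.median(C[m],0))
    X,Y,Z=C[...,0],C[...,1],C[...,2]
    reg=ok&(X>.46)&(X<.65)&(Y>-.13)&(Y<.06)
    rect(reg&(Z>.046)&(Z<.0535)&(X>.515),'slab')
    rect(reg&(Z>.074)&(Z<.1),'griptop')
    rect(reg&(Z>.018)&(Z<.029)&(X<.52),'deck')
    rr=ok&(X>.5)&(X<.65)&(Y>.08)&(Y<.24)
    rect(rr&(Z>.03)&(Z<.06),'bar'); rect(rr&(Z>.006)&(Z<.06),'rest')
    rect(rr&(Z>.006)&(Z<.018),'ledge')
    tr=[r for r in vision.trace(n,'cell1_mid') if r['score']>.3]
    for r in tr:
        m=r['pixels']&ok&(Z>.003); 
        if m.sum()>8: rect(m,'cell %.2f'%r['score'])
    for q in('cell1_mid','cell1_nub','switch_tip'):
        print(q,[(round(r['score'],2),w(n,r['centre']).round(4).tolist()) for r in vision.tip_of(n,q)][:6])
    lo=ok&(X>.33)&(X<.48)&(Y>-.26)&(Y<-.14)&(Z>.006)&(Z<.03); rect(lo,'B')
    cv2.imwrite(f'pics/{n}c.png',cv2.resize(p[120:250,140:350] if n=='top' else p[150:350,120:330],None,fx=3.6 if n=='top' else 3,fy=3.6 if n=='top' else 3,interpolation=2))
E
python3 m.py
```

```text
top slab 1675 rect mm ((566.1690673828125, -35.375), (147.20272827148438, 103.27554321289062), 85.28701782226562) med [ 0.565  -0.0324  0.0492]
top griptop 251 rect mm ((565.52880859375, -34.98173522949219), (54.651039123535156, 38.84053039550781), 84.3697280883789) med [ 0.5655 -0.0344  0.0782]
top deck 432 rect mm ((491.4301452636719, -30.27538299560547), (118.5209732055664, 46.5891227722168), 85.060791015625) med [ 0.4914 -0.0305  0.0243]
top bar 208 rect mm ((556.394287109375, 148.64620971679688), (10.143088340759277, 129.93638610839844), 14.698403358459473) med [0.5553 0.1489 0.0428]
top rest 576 rect mm ((570.5125122070312, 159.62420654296875), (154.67527770996094, 132.68873596191406), 87.926025390625) med [0.5828 0.15   0.0141]
top ledge 313 rect mm ((570.5125122070312, 159.62420654296875), (154.67527770996094, 132.68873596191406), 87.926025390625) med [0.599  0.1373 0.011 ]
top cell 0.75 186 rect mm ((436.33197021484375, 148.33270263671875), (20.457521438598633, 68.33350372314453), 51.57168197631836) med [0.4348 0.1463 0.0161]
top cell 0.54 161 rect mm ((375.8371887207031, 23
[... 1600 characters left out ...]
l 0.74 321 rect mm ((434.99615478515625, 150.5506134033203), (18.745737075805664, 67.24774169921875), 51.412540435791016) med [0.4325 0.1556 0.0155]
side cell 0.52 2391 rect mm ((543.6078491210938, -7.3632354736328125), (202.3271026611328, 153.6932373046875), 85.06465148925781) med [0.5156 0.0091 0.0168]
cell1_mid [(0.83, [0.3765, 0.2377, 0.0148]), (0.81, [0.4384, 0.1511, 0.0081]), (0.73, [0.5658, -0.0339, -0.0006])]
cell1_nub [(0.94, [0.3709, 0.2718, 0.0132]), (0.67, [0.4082, 0.1744, 0.011]), (0.19, [0.564, -0.0359, -0.0014])]
switch_tip []
side B 197 rect mm ((415.13665771484375, -180.4320526123047), (46.58259963989258, 120.83828735351562), 58.051963806152344) med [ 0.4403 -0.1935  0.0144]
```

View pics/topc.png

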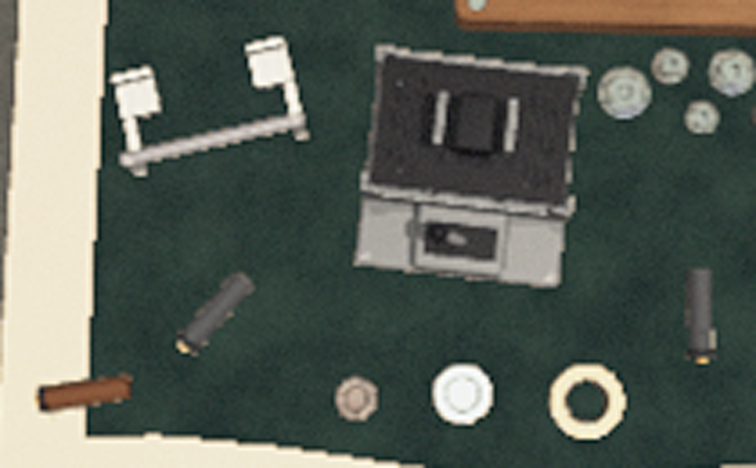

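View pics/sidec.png

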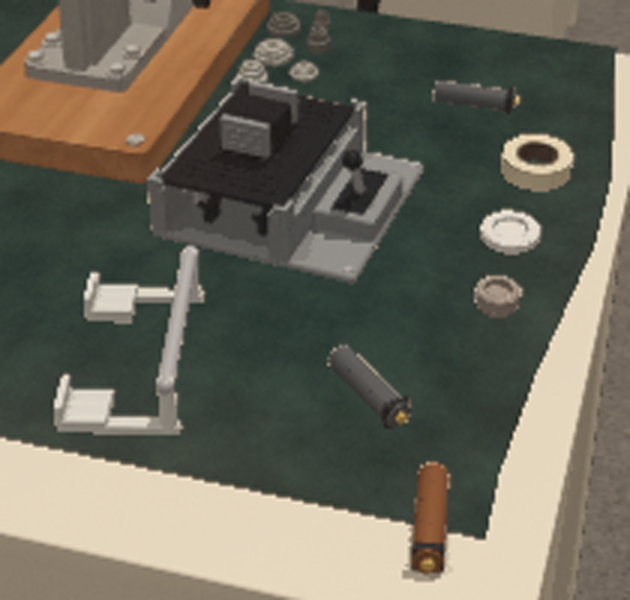

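```bash
cat > plan.py <<'E'
# plan.py x y z yaw tilt  [more poses...]: each from the previous one; prints dp(m), rot(deg) in tool axes
import sys
from h import *
s,p,M=st()
print('t',round(s['time'],2),'tcp',p.round(4),'f',np.round(s['contact_force'],1),'w',round(s['grip_width'],3),'gf',round(s['grasp_force'],1))
D=R.from_matrix(np.diag([1,-1,-1]))
a=[float(v) for v in sys.argv[1:]]
for i in range(0,len(a),5):
    t=np.array(a[i:i+3]); G=R.from_euler('z',a[i+3],degrees=True)*D*R.from_euler('y',a[i+4],degrees=True)
    print('dp',(M.inv().apply(t-p)).round(4).tolist(),'rot',(M.inv()*G).as_rotvec(degrees=True).round(2).tolist())
    p,M=t,G
E
python3 plan.py .375 -.276 .2 8 0 .5655 -.0345 .13 -4.8 0 .5655 -.0345 .053 -4.8 0
```

```text
t 1.7 tcp [ 0.1844 -0.5182  0.2313] f [0.1 0.1 0. ] w 1.004 gf 0.0
dp [0.2608, -0.1643, 0.0313] rot [0.0, 0.0, 11.59]
dp [0.2223, -0.2126, 0.07] rot [0.0, 0.0, 12.8]
dp [0.0, 0.0, 0.077] rot [0.0, 0.0, 0.0]
```

Emit:
drive_tool(
  dp=[
    [0.04,-0.025,0.005],
    [0.08,-0.05,0.01],
    [0.12,-0.075,0.015],
    [0.16,-0.1,0.02],
    [0.19,-0.12,0.02],
  ],
  rot=[
    [0,0,2],
    [0,0,4],
    [0,0,6],
    [0,0,8],
    [0,0,10],
  ],
  grip=[0,0,0,0,0],
)

```text
time: 2.2
tcp_pos: [0.3249, -0.3382, 0.2108]
tcp_rot: [-0.001, 0.996, 0.084, 0.0]
contact_force: [0.0, -0.6, -0.2]
grip_width: 1.0
grasp_force: 0.0
```

Emit:
drive_tool(
  dp=[
    [0.035,-0.03,0],
    [0.07,-0.06,0],
    [0.1,-0.09,0],
    [0.13,-0.12,0],
    [0.15,-0.14,0],
  ],
  rot=[
    [0,0,2],
    [0,0,5],
    [0,0,7],
    [0,0,10],
    [0,0,14],
  ],
  grip=[0,0,0,0,0],
)

```text
time: 2.7
tcp_pos: [0.4496, -0.1748, 0.2116]
tcp_rot: [-0.001, 0.999, -0.038, 0.001]
contact_force: [-0.8, -0.7, 0.0]
grip_width: 1.001
grasp_force: 0.0
```

```bash
python3 plan.py .5655 -.0345 .13 -4.8 0 .5655 -.0345 .053 -4.8 0
```

```text
t 2.7 tcp [ 0.4496 -0.1748  0.2116] f [-0.8 -0.7  0. ] w 1.001 gf 0.0
dp [0.1049, -0.1486, 0.0819] rot [-0.07, -0.08, 0.48]
dp [0.0, 0.0, 0.077] rot [0.0, 0.0, 0.0]
```

Emit:
drive_tool(
  dp=[
    [0.026,-0.037,0.02],
    [0.052,-0.074,0.04],
    [0.08,-0.112,0.06],
    [0.1,-0.143,0.08],
    [0.1,-0.143,0.08],
  ],
  rot=[
    [0,0,0],
    [0,0,0],
    [0,0,0],
    [0,0,0],
    [0,0,0],
  ],
  grip=[0,0,0,0,0],
)

```text
time: 3.2
tcp_pos: [0.5588, -0.0355, 0.1281]
tcp_rot: [-0.003, 0.999, -0.033, -0.002]
contact_force: [-1.1, -0.5, 0.0]
grip_width: 0.998
grasp_force: 0.0
```

Emit:
drive_tool(
  dp=[
    [0,0,0],
    [0,0,0],
    [0,0,0],
    [0,0,0],
    [0,0,0],
  ],
  rot=[
    [0,0,0],
    [0,0,0],
    [0,0,0],
    [0,0,0],
    [0,0,0],
  ],
  grip=[0,0,0,0,0],
)

```text
time: 3.7
tcp_pos: [0.5584, -0.0446, 0.1319]
tcp_rot: [0.0, 0.999, -0.039, 0.0]
contact_force: [0.7, -0.2, 0.5]
grip_width: 1.003
grasp_force: 0.0
```

```bash
python3 plan.py .5655 -.0345 .053 -4.8 0
```

```text
t 3.7 tcp [ 0.5584 -0.0446  0.1319] f [ 0.7 -0.2  0.5] w 1.003 gf 0.0
dp [0.0062, -0.0106, 0.0789] rot [0.03, -0.06, 0.29]
```

Emit:
drive_tool(
  dp=[
    [0.006,-0.0105,0],
    [0.006,-0.0105,0.01],
    [0.006,-0.0105,0.035],
    [0.006,-0.0105,0.06],
    [0.006,-0.0105,0.07],
  ],
  rot=[
    [0,0,0.3],
    [0,0,0.3],
    [0,0,0.3],
    [0,0,0.3],
    [0,0,0.3],
  ],
  grip=[0,0,0,0,0],
)

```text
time: 4.2
tcp_pos: [0.5629, -0.033, 0.0581]
tcp_rot: [-0.0, 0.999, -0.041, -0.003]
contact_force: [-0.5, -0.3, -0.2]
grip_width: 1.0
grasp_force: 0.0
```

Emit:
drive_tool(
  dp=[
    [0,0,0.004],
    [0,0,0.009],
    [0,0,0.009],
    [0,0,0.009],
    [0,0,0.009],
  ],
  rot=[
    [0,0,0],
    [0,0,0],
    [0,0,0],
    [0,0,0],
    [0,0,0],
  ],
  grip=[0,0,0,0,0],
)

```text
time: 4.7
tcp_pos: [0.566, -0.0335, 0.0532]
tcp_rot: [0.0, 0.999, -0.041, 0.001]
contact_force: [-0.4, 0.4, 0.0]
grip_width: 0.998
grasp_force: 0.0
```

```bash
python3 plan.py .5655 -.0345 .053 -4.8 0
```

```text
t 4.7 tcp [ 0.566  -0.0335  0.0532] f [-0.4  0.4  0. ] w 0.998 gf 0.0
dp [-0.0004, 0.001, 0.0002] rot [-0.0, -0.11, 0.08]
```

Emit:
drive_tool(
  dp=[
    [0,0.001,0],
    [0,0.001,0],
    [0,0.001,0],
    [0,0.001,0],
    [0,0.001,0],
  ],
  rot=[
    [0,0,0],
    [0,0,0],
    [0,0,0],
    [0,0,0],
    [0,0,0],
  ],
  grip=[80,120,160,200,200],
  grip_force=30,
)

```text
time: 5.2
tcp_pos: [0.5658, -0.0344, 0.0532]
tcp_rot: [0.0, 0.999, -0.041, 0.001]
contact_force: [-1.1, 0.3, 5.0]
grip_width: 0.485
grasp_force: 31.4
```

Emit:
drive_tool(
  dp=[
    [0,0,0],
    [0,0,0],
    [0,0,0],
    [0,0,0],
    [0,0,0],
  ],
  rot=[
    [0,0,0],
    [0,0,0],
    [0,0,0],
    [0,0,0],
    [0,0,0],
  ],
  grip=[200,200,200,200,200],
)

```text
time: 5.7
tcp_pos: [0.5658, -0.0344, 0.0532]
tcp_rot: [-0.0, 0.999, -0.041, 0.001]
contact_force: [-0.7, 0.8, 5.8]
grip_width: 0.48
grasp_force: 31.4
```

Emit:
drive_tool(
  dp=[
    [0,0,-0.005],
    [0,0,-0.015],
    [0,0,-0.03],
    [0,0,-0.05],
    [0,0,-0.07],
  ],
  rot=[
    [0,0,0],
    [0,0,0],
    [0,0,0],
    [0,0,0],
    [0,0,0],
  ],
  grip=[200,200,200,200,200],
)

```text
time: 6.2
tcp_pos: [0.5644, -0.0346, 0.1228]
tcp_rot: [0.0, 0.999, -0.041, -0.001]
contact_force: [0.5, 0.0, -1.7]
grip_width: 0.482
grasp_force: 31.0
```

Emit:
drive_tool(
  dp=[
    [0,0,-0.02],
    [0,0,-0.03],
    [0,0,-0.03],
    [0,0,-0.03],
    [0,0,-0.03],
  ],
  rot=[
    [0,0,0],
    [0,0,0],
    [0,0,0],
    [0,0,0],
    [0,0,0],
  ],
  grip=[200,200,200,200,200],
)

```text
time: 6.7
tcp_pos: [0.564, -0.0346, 0.1509]
tcp_rot: [0.0, 0.999, -0.041, -0.001]
contact_force: [-0.4, -1.3, -1.3]
grip_width: 0.481
grasp_force: 31.0
```

```bash
python3 plan.py .583 .158 .16 14.5 0; python3 - <<'E'
from h import *
p,d=look('side','s1.png'); C=cloud('side',d); Z=C[...,2]
for q in ('cover_grip','bay1','cell1_mid','cell1_nub'): print(q,[(round(r['score'],2),w('side',r['centre']).round(4).tolist()) for r in vision.tip_of('side',q)])
p,d=look('top'); print([(round(r['score'],2),w('top',r['centre']).round(4).tolist()) for r in vision.tip_of('top','cover_grip')])
E
```

```text
t 6.7 tcp [ 0.564  -0.0346  0.1509] f [-0.4 -1.3 -1.3] w 0.481 gf 31.0
dp [0.003, -0.1935, -0.0092] rot [-0.02, 0.17, -19.21]
cover_grip [(0.72, [0.5599, -0.0306, 0.1645])]
bay1 [(0.86, [0.5701, 0.0127, 0.0303]), (0.66, [0.5654, -0.035, 0.0337]), (0.62, [0.5563, -0.0824, 0.0278])]
cell1_mid [(0.76, [0.4346, 0.1492, 0.0088]), (0.75, [0.3773, 0.2417, 0.011]), (0.74, [0.385, -0.0279, 0.0002])]
cell1_nub [(0.85, [0.3749, 0.2722, 0.014]), (0.72, [0.5832, 0.1608, 0.0014]), (0.65, [0.4073, 0.1723, 0.0084])]
[]
```

View pics/s1.png

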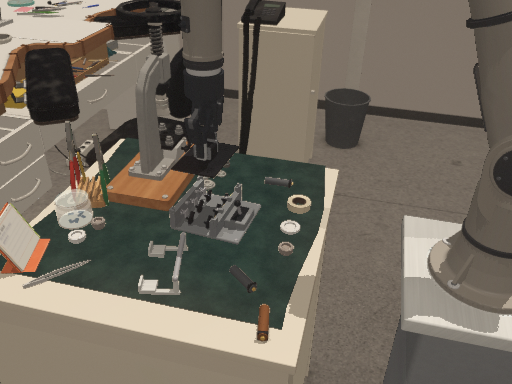

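Emit:
drive_tool(
  dp=[
    [0,-0.04,-0.009],
    [0.001,-0.08,-0.009],
    [0.002,-0.12,-0.009],
    [0.003,-0.16,-0.009],
    [0.003,-0.1935,-0.009],
  ],
  rot=[
    [0,0,-4],
    [0,0,-8],
    [0,0,-12],
    [0,0,-16],
    [0,0,-19.2],
  ],
  grip=[200,200,200,200,200],
)

```text
time: 7.55
tcp_pos: [0.5839, 0.1609, 0.1614]
tcp_rot: [-0.001, 0.992, 0.128, 0.0]
contact_force: [-0.1, 0.5, -1.0]
grip_width: 0.481
grasp_force: 31.0
```

Emit:
drive_tool(
  dp=[
    [0,0,0],
    [0,0,0],
    [0,0,0],
    [0,0,0],
    [0,0,0],
  ],
  rot=[
    [0,-4,0],
    [0,-11,0],
    [0,-18,0],
    [0,-25,0],
    [0,-30,0],
  ],
  grip=[200,200,200,200,200],
)

```text
time: 8.05
tcp_pos: [0.5848, 0.1582, 0.1603]
tcp_rot: [0.033, 0.958, 0.121, -0.258]
contact_force: [0.7, 0.1, -2.1]
grip_width: 0.483
grasp_force: 31.0
```

```bash
python3 plan.py .576 .156 .088 14.5 -30 .576 .156 .046 14.5 -30
```

```text
t 8.05 tcp [0.5848 0.1582 0.1603] f [ 0.7  0.1 -2.1] w 0.483 gf 31.0
dp [0.0285, -0.0001, 0.067] rot [-0.01, 0.18, -0.04]
dp [0.021, 0.0, 0.0364] rot [0.0, 0.0, 0.0]
```

Emit:
drive_tool(
  dp=[
    [0.006,0,0.015],
    [0.014,0,0.034],
    [0.022,0,0.052],
    [0.0285,0,0.067],
    [0.0285,0,0.067],
  ],
  rot=[
    [0,0,0],
    [0,0,0],
    [0,0,0],
    [0,0,0],
    [0,0,0],
  ],
  grip=[200,200,200,200,200],
)

```text
time: 8.55
tcp_pos: [0.5742, 0.1551, 0.0861]
tcp_rot: [0.033, 0.958, 0.122, -0.259]
contact_force: [-0.1, -0.3, -1.7]
grip_width: 0.478
grasp_force: 31.0
```

Emit:
drive_tool(
  dp=[
    [0.006,0,0.01],
    [0.011,0,0.019],
    [0.015,0,0.026],
    [0.0165,0,0.0285],
    [0.0165,0,0.0285],
  ],
  rot=[
    [0,0,0],
    [0,0,0],
    [0,0,0],
    [0,0,0],
    [0,0,0],
  ],
  grip=[200,200,200,200,200],
)

```text
time: 9.05
tcp_pos: [0.5753, 0.1558, 0.0556]
tcp_rot: [0.033, 0.958, 0.122, -0.257]
contact_force: [0.1, 1.1, -2.3]
grip_width: 0.478
grasp_force: 31.0
```

```bash
python3 plan.py .576 .156 .044 14.5 -30; python3 - <<'E'
from h import *
p,d=look('side')
cv2.imwrite('pics/s2.png',cv2.resize(p[190:310,100:260],None,fx=4,fy=4,interpolation=2))
for q in ('cover_grip','rest'): print(q,[(round(r['score'],2),w('side',r['centre']).round(4).tolist()) for r in vision.tip_of('side',q)])
E
```

```text
t 9.05 tcp [0.5753 0.1558 0.0556] f [ 0.1  1.1 -2.3] w 0.478 gf 31.0
dp [0.0064, -0.0, 0.0096] rot [0.0, 0.05, -0.01]
cover_grip [(0.9, [0.5763, 0.1573, 0.0664])]
rest [(0.7, [0.581, 0.1611, 0.0003])]
```

View pics/s2.png

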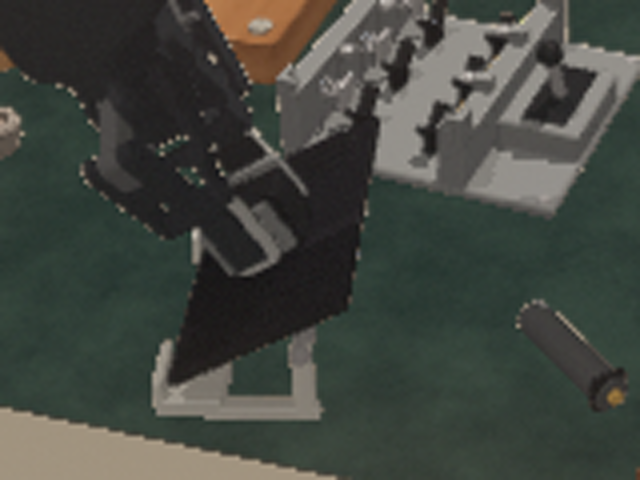

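Emit:
drive_tool(
  dp=[
    [0.002,0,0.0035],
    [0.004,0,0.007],
    [0.0055,0,0.0085],
    [0.0055,0,0.0085],
    [0.0055,0,0.0085],
  ],
  rot=[
    [0,0,0],
    [0,0,0],
    [0,0,0],
    [0,0,0],
    [0,0,0],
  ],
  grip=[200,200,200,200,200],
)

```text
time: 9.7
tcp_pos: [0.576, 0.156, 0.0459]
tcp_rot: [0.033, 0.958, 0.122, -0.257]
contact_force: [-0.4, 0.1, -0.7]
grip_width: 0.48
grasp_force: 31.0
```

Emit:
drive_tool(
  dp=[
    [0.0005,0,0.001],
    [0.0005,0,0.001],
    [0.0005,0,0.001],
    [0.0005,0,0.001],
    [0.0005,0,0.001],
  ],
  rot=[
    [0,0,0],
    [0,0,0],
    [0,0,0],
    [0,0,0],
    [0,0,0],
  ],
  grip=[200,200,200,200,200],
)

```text
time: 10.2
tcp_pos: [0.576, 0.1561, 0.045]
tcp_rot: [0.033, 0.958, 0.122, -0.257]
contact_force: [-0.2, 0.3, 0.6]
grip_width: 0.482
grasp_force: 31.1
```

Emit:
drive_tool(
  dp=[
    [0,0,0],
    [0,0,0],
    [0,0,0],
    [0,0,0],
    [0,0,0],
  ],
  rot=[
    [0,0,0],
    [0,0,0],
    [0,0,0],
    [0,0,0],
    [0,0,0],
  ],
  grip=[100,80,50,20,0],
)

```text
time: 10.7
tcp_pos: [0.576, 0.156, 0.0449]
tcp_rot: [0.033, 0.958, 0.122, -0.257]
contact_force: [0.1, -0.2, -0.5]
grip_width: 0.997
grasp_force: 0.0
```

Emit:
drive_tool(
  dp=[
    [0,0,0],
    [0,0,-0.01],
    [0,0,-0.03],
    [0,0,-0.06],
    [0,0,-0.1],
  ],
  rot=[
    [0,0,0],
    [0,0,0],
    [0,0,0],
    [0,0,0],
    [0,0,0],
  ],
  grip=[0,0,0,0,0],
)

```text
time: 11.2
tcp_pos: [0.6236, 0.1676, 0.1313]
tcp_rot: [0.033, 0.958, 0.122, -0.259]
contact_force: [1.7, 0.3, -0.1]
grip_width: 0.999
grasp_force: 0.0
```

Emit:
drive_tool(
  dp=[
    [0,0,-0.02],
    [-0.02,0,-0.04],
    [-0.03,0,-0.05],
    [-0.03,0,-0.05],
    [-0.03,0,-0.05],
  ],
  rot=[
    [0,0,0],
    [0,8,0],
    [0,16,0],
    [0,24,0],
    [0,30,0],
  ],
  grip=[0,0,0,0,0],
)

```text
time: 11.7
tcp_pos: [0.6237, 0.1686, 0.1922]
tcp_rot: [-0.001, 0.992, 0.126, 0.004]
contact_force: [1.1, -0.0, 0.5]
grip_width: 0.998
grasp_force: 0.0
```

```bash
cat > cells.py <<'E'
from h import *
np.set_printoptions(precision=4,suppress=True)
for n in('top','side'):
    p,d=look(n); C=cloud(n,d)
    X,Y,Z=C[...,0],C[...,1],C[...,2]; ok=(d>0)
    for (x0,x1,y0,y1) in [(.385,.5,.1,.2),(.38,.5,-.26,-.14)]:
        m=(ok&(X>x0)&(X<x1)&(Y>y0)&(Y<y1)&(Z>.0125)&(Z<.022)).astype(np.uint8)
        k,L,S,_=cv2.connectedComponentsWithStats(m)
        if k>1:
            for i in range(1,k):
                if S[i,4]<40: continue
                P=C[L==i]; print(n,len(P),cv2.minAreaRect((P[:,:2]*1000).astype(np.float32)),'zmax',np.percentile(P[:,2],98),'med',np.median(P,0))
    for q in ('cell1_mid','cell1_nub','cover_grip'): print(n,q,[(round(r['score'],2),w(n,r['centre']).round(4).tolist()) for r in vision.tip_of(n,q)])
E
python3 plan.py; python3 cells.py; python3 - <<'E'
from h import *
p,d=look('side','s3.png')
E
```

```text
t 11.7 tcp [0.6237 0.1686 0.1922] f [ 1.1 -0.   0.5] w 0.998 gf 0.0
top 87 ((446.4895935058594, 138.66986083984375), (16.27638053894043, 38.431732177734375), 53.76409149169922) zmax 0.020539087869846706 med [0.4476 0.1379 0.0167]
top 151 ((442.28326416015625, -201.42742919921875), (64.2967529296875, 16.116039276123047), 0.6371394991874695) zmax 0.020369759800759613 med [ 0.4409 -0.2006  0.0172]
top cell1_mid [(0.62, [0.4473, -0.2007, 0.0102]), (0.51, [0.4355, 0.1497, 0.0118])]
top cell1_nub [(0.4, [0.4107, 0.1696, 0.0112])]
top cover_grip [(0.76, [0.5874, 0.1605, 0.0531]), (0.23, [0.5617, -0.0309, 0.0345])]
side 239 ((435.37353515625, 149.34909057617188), (17.927711486816406, 66.23017120361328), 50.623046875) zmax 0.019451928627707546 med [0.4338 0.1526 0.0167]
side 115 ((442.63140869140625, -195.85121154785156), (64.12654876708984, 20.080270767211914), 1.2866299152374268) zmax 0.019464580011969178 med [ 0.4417 -0.195   0.0165]
side cell1_mid [(0.76, [0.433, 0.1493, 0.0094]), (0.74, [0.3757, 0.2408, 0.0105])]
side cell1_nub [(0.75, [0.3726, 0.2703, 0.0136]), (0.57, [0.4032, 0.1728, 0.0086])]
side cover_grip []
```

View pics/s3.png

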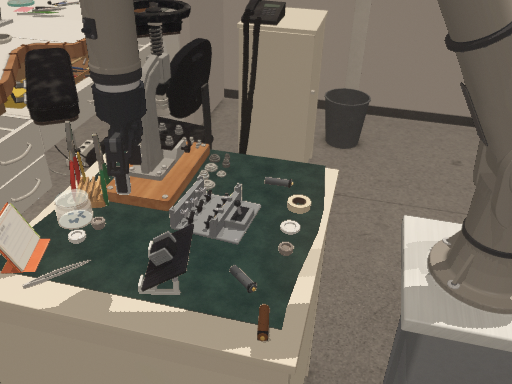

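```bash
python3 plan.py .4355 .1493 .15 -39 0 .4355 .1493 .003 -39 0
```

```text
t 12.15 tcp [0.625  0.1687 0.1893] f [-0.2 -0.6 -0.4] w 0.999 gf 0.0
dp [-0.1883, -0.0286, 0.0393] rot [-0.02, 0.0, 53.48]
dp [0.0, 0.0, 0.147] rot [0.0, 0.0, 0.0]
```

Emit:
drive_tool(
  dp=[
    [-0.04,-0.006,0],
    [-0.08,-0.012,0],
    [-0.12,-0.018,0.01],
    [-0.155,-0.024,0.025],
    [-0.188,-0.0286,0.039],
  ],
  rot=[
    [0,0,8],
    [0,0,16.5],
    [0,0,25],
    [0,0,33.5],
    [0,0,42],
  ],
  grip=[0,0,0,0,0],
)

```text
time: 12.65
tcp_pos: [0.4338, 0.1494, 0.1505]
tcp_rot: [-0.0, 0.971, -0.241, 0.0]
contact_force: [0.8, -0.2, -0.2]
grip_width: 1.002
grasp_force: 0.0
```

Emit:
drive_tool(
  dp=[
    [0,0,0],
    [0,0,0.02],
    [0,0,0.05],
    [0,0,0.08],
    [0,0,0.1],
  ],
  rot=[
    [0,0,7],
    [0,0,11.5],
    [0,0,11.5],
    [0,0,11.5],
    [0,0,11.5],
  ],
  grip=[0,0,0,0,0],
)

```text
time: 13.15
tcp_pos: [0.4344, 0.1491, 0.0489]
tcp_rot: [0.001, 0.943, -0.334, -0.001]
contact_force: [0.3, -0.6, 1.5]
grip_width: 1.0
grasp_force: 0.0
```

Emit:
drive_tool(
  dp=[
    [0,0,0],
    [0,0,0],
    [0,0,0],
    [0,0,0],
    [0,0,0],
  ],
  rot=[
    [0,0,0],
    [0,0,0],
    [0,0,0],
    [0,0,0],
    [0,0,0],
  ],
  grip=[0,0,0,0,0],
)

```text
time: 13.65
tcp_pos: [0.4351, 0.1493, 0.0518]
tcp_rot: [-0.001, 0.943, -0.334, 0.001]
contact_force: [-0.2, 0.7, 0.5]
grip_width: 0.996
grasp_force: 0.0
```

```bash
python3 plan.py .4355 .1493 .003 -39 0; python3 cells.py
```

```text
t 13.65 tcp [0.4351 0.1493 0.0518] f [-0.2  0.7  0.5] w 0.996 gf 0.0
dp [0.0002, -0.0002, 0.0488] rot [-0.11, -0.06, -0.01]
top 42 ((452.0447692871094, 133.679931640625), (16.641033172607422, 23.930261611938477), 48.083221435546875) zmax 0.019616035223536173 med [0.4532 0.1312 0.016 ]
top 156 ((442.36859130859375, -200.2827606201172), (64.45108032226562, 16.744348526000977), 2.8118631839752197) zmax 0.02038843265590774 med [ 0.4433 -0.2003  0.0165]
top cell1_mid [(0.55, [0.4369, 0.1474, 0.0122])]
top cell1_nub []
top cover_grip [(0.6, [0.5879, 0.1613, 0.052])]
side 239 ((435.365234375, 148.96397399902344), (17.966276168823242, 68.154541015625), 49.324642181396484) zmax 0.019399611838818852 med [0.4339 0.152  0.0166]
side 100 ((436.7826232910156, -196.27435302734375), (57.15528869628906, 18.614501953125), 4.513329982757568) zmax 0.01903108796679397 med [ 0.437  -0.1953  0.0164]
side cell1_mid [(0.89, [0.4353, 0.1484, 0.0097]), (0.85, [0.3778, 0.2402, 0.0123])]
side cell1_nub [(0.9, [0.3733, 0.2721, 0.0108]), (0.54, [0.4086, 0.1713, 0.0099])]
side cover_grip [(0.68, [0.5816, 0.1542, 0.0525]), (0.33, [0.5858, 0.1592, 0.0038])]
```

Descend and grasp cell A, then lift.

Emit:
drive_tool(
  dp=[
    [0,0,0.02],
    [0,0,0.038],
    [0,0,0.048],
    [0,0,0.0485],
    [0,0,0.0485],
  ],
  rot=[
    [0,0,0],
    [0,0,0],
    [0,0,0],
    [0,0,0],
    [0,0,0],
  ],
  grip=[0,0,0,50,120],
)

```text
time: 14.55
tcp_pos: [0.4344, 0.149, 0.0024]
tcp_rot: [-0.0, 0.943, -0.334, 0.0]
contact_force: [0.6, 0.8, 0.4]
grip_width: 0.69
grasp_force: 0.0
```

Emit:
drive_tool(
  dp=[
    [0,0,0],
    [0,0,0],
    [0,0,0],
    [0,0,0],
    [0,0,0],
  ],
  rot=[
    [0,0,0],
    [0,0,0],
    [0,0,0],
    [0,0,0],
    [0,0,0],
  ],
  grip=[180,230,250,250,250],
  grip_force=45,
)

```text
time: 15.05
tcp_pos: [0.4349, 0.1492, 0.0031]
tcp_rot: [-0.0, 0.943, -0.334, 0.001]
contact_force: [-1.0, -0.2, 6.1]
grip_width: 0.189
grasp_force: 44.0
```

Emit:
drive_tool(
  dp=[
    [0,0,0],
    [0,0,-0.01],
    [0,0,-0.04],
    [0,0,-0.08],
    [0,0,-0.1],
  ],
  rot=[
    [0,0,0],
    [0,0,0],
    [0,0,0],
    [0,0,0],
    [0,0,0],
  ],
  grip=[250,250,250,250,250],
)

```text
time: 15.55
tcp_pos: [0.4358, 0.1495, 0.1055]
tcp_rot: [-0.002, 0.943, -0.334, 0.002]
contact_force: [0.9, 0.6, -0.7]
grip_width: 0.188
grasp_force: 44.0
```

```bash
cat > held.py <<'E'
from h import *
np.set_printoptions(precision=4,suppress=True)
s,p,M=st(); print('tcp',p,'yaw',np.degrees(np.arctan2(*M.as_matrix()[[1,0],0])))
for n in('side','top'):
    pic,d=look(n); C=cloud(n,d); 
    L=M.inv().apply((C-p).reshape(-1,3)).reshape(C.shape)  # tool coords
    m=(d>0)&(abs(L[...,0])<.045)&(abs(L[...,1])<.012)&(L[...,2]>-.022)&(L[...,2]<.012)
    ends=m&(abs(L[...,0])>.014)
    P=L[ends]; 
    if len(P)>20:
        print(n,len(P),'x range',np.percentile(P[:,0],[1,5,50,95,99]),'z lo/hi',P[P[:,0]<0][:,2].mean() if (P[:,0]<0).any() else 0,P[P[:,0]>0][:,2].mean() if (P[:,0]>0).any() else 0,'zmin',P[:,2].min())
        for lo,hi in((-.032,-.026),(-.026,-.014),(.014,.022),(.022,.032)):
            Q=P[(P[:,0]>lo)&(P[:,0]<hi)]
            if len(Q): print('   ',lo,hi,len(Q),'y',Q[:,1].min(),Q[:,1].max(),'z',np.percentile(Q[:,2],[5,50,95]))
    for q in('cell1_mid','cell1_nub'): print(q,[(round(r['score'],2),M.inv().apply(w(n,r['centre'])-p).round(4).tolist()) for r in vision.tip_of(n,q) if w(n,r['centre'])[2]>.05])
    X,Y,Z=C[...,0],C[...,1],C[...,2]
    for t,a,b,c in(('farwall',.04,.0535,-1),('nearwall',.032,.055,1)):
        c0=np.array([.566,-.0345]); e=np.array([-.9965,.083]); u=(C[...,:2]-c0)@e; v=(C[...,:2]-c0)@np.array([-.083,-.9965])
        k=(d>0)&(abs(v)<.085)&(Z>a)&(Z<b)&((u*c)>.03)&((u*c)<.06)
        if k.sum()>20: print(n,t,k.sum(),'u',np.percentile(u[k],[1,50,99]),'v',np.percentile(v[k],[1,99]),cv2.minAreaRect((C[k][:,:2]*1000).astype(np.float32)))
    for q in('bay1','charger'): print(q,[(round(r['score'],2),w(n,r['centre']).round(4).tolist()) for r in vision.tip_of(n,q)])
    if n=='side': cv2.imwrite('pics/s4.png',cv2.resize(pic[150:300,150:290],None,fx=4,fy=4,interpolation=2))
E
python3 held.py
```

```text
tcp [0.4358 0.1495 0.1055] yaw -39.0158179059945
side 158 x range [-0.0345 -0.0332 -0.0281 -0.0142  0.0316] z lo/hi -0.009581885336700706 -0.0049371778938345915 zmin -0.016217959260471967
    -0.032 -0.026 78 y -0.009833660279235016 0.00844437057569853 z [-0.0151 -0.0098  0.001 ]
    -0.026 -0.014 55 y -0.009306628360893441 0.006656053565918643 z [-0.0155 -0.0128 -0.0044]
    0.022 0.032 5 y -0.009261373459861914 -0.007200201399458022 z [-0.0068 -0.0051 -0.0033]
cell1_mid [(0.57, [-0.0012, -0.0016, -0.0057])]
cell1_nub [(0.57, [-0.0364, 0.0003, -0.007])]
side farwall 309 u [-0.0513 -0.0438 -0.0333] v [-0.0763  0.0704] ((608.216064453125, -35.47637939453125), (150.51370239257812, 20.526214599609375), 85.00630950927734)
side nearwall 124 u [0.037  0.0476 0.0526] v [-0.0783  0.0171] ((524.225341796875, -1.6905899047851562), (98.8017578125, 16.571842193603516), 85.29686737060547)
bay1 [(0.89, [0.5653, -0.0316, 0.0317]), (0.87, [0.5566, -0.0803, 0.0277]), (0.75, [0.5711, 0.0139, 0.0303])]
charger [(0.62, [0.5655, -0.0329, -0.0009])]
top 37 x range [0.019  0.0213 0.0284 0.0335 0.0335] z lo/hi 0 -0.007383730662797897 zmin -0.013005700427220193
    0.014 0.022 3 y 0.010344928915064888 0.011761002039426432 z [-0.0067 -0.0046 -0.0041]
    0.022 0.032 27 y -0.0038814869060964123 0.011964167948910392 z [-0.0124 -0.0085 -0.0045]
cell1_mid [(0.41, [0.0011, -0.0007, -0.002])]
cell1_nub [(0.35, [0.0003, 0.0016, -0.0049])]
top farwall 309 u [-0.0523 -0.0452 -0.0351] v [-0.0721  0.0723] ((608.2791137695312, -38.94178009033203), (147.7178955078125, 19.55685043334961), 84.61824798583984)
top nearwall 360 u [0.0335 0.0446 0.0522] v [-0.0718  0.073 ] ((523.9749145507812, -31.233535766601562), (147.2689666748047, 20.919906616210938), 85.28701782226562)
bay1 [(0.88, [0.5649, -0.0299, 0.0305]), (0.64, [0.5667, 0.0142, 0.0284]), (0.63, [0.5639, -0.08, 0.0284])]
charger [(0.85, [0.5699, -0.0342, 0.0021])]
```

View pics/s4.png

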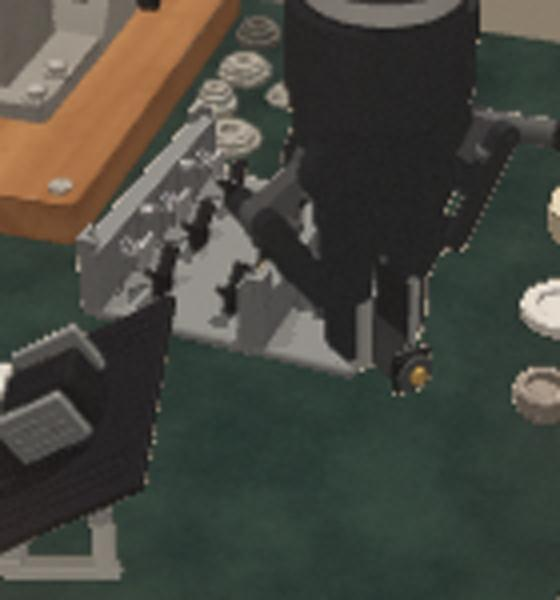

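```bash
python3 plan.py .5618 .0122 .105 -4.8 0 .5618 .0122 .036 -4.8 0
```

```text
t 16.05 tcp [0.4334 0.1486 0.1012] f [-0.3 -0.9 -0.2] w 0.19 gf 44.0
dp [0.1856, 0.0252, -0.004] rot [0.1, 0.11, -34.21]
dp [0.0, 0.0, 0.069] rot [0.0, 0.0, 0.0]
```

Emit:
drive_tool(
  dp=[
    [0.04,0.005,-0.004],
    [0.08,0.011,-0.004],
    [0.12,0.016,-0.004],
    [0.155,0.021,-0.004],
    [0.1856,0.0252,-0.004],
  ],
  rot=[
    [0,0,-7],
    [0,0,-14],
    [0,0,-21],
    [0,0,-28],
    [0,0,-34.2],
  ],
  grip=[250,250,250,250,250],
)

```text
time: 16.55
tcp_pos: [0.5634, 0.0104, 0.1055]
tcp_rot: [0.0, 0.999, -0.04, -0.0]
contact_force: [-0.9, 0.2, -0.5]
grip_width: 0.189
grasp_force: 44.0
```

Emit:
drive_tool(
  dp=[
    [0,0,0],
    [0,0,0],
    [0,0,0.01],
    [0,0,0.025],
    [0,0,0.04],
  ],
  rot=[
    [0,0,0],
    [0,0,0],
    [0,0,0],
    [0,0,0],
    [0,0,0],
  ],
  grip=[250,250,250,250,250],
)

```text
time: 17.05
tcp_pos: [0.5615, 0.0145, 0.0652]
tcp_rot: [-0.0, 0.999, -0.041, -0.0]
contact_force: [-0.6, 0.7, 0.2]
grip_width: 0.187
grasp_force: 44.0
```

```bash
python3 plan.py .5618 .0122 .036 -4.8 0;python3 - <<'E'
from h import *
p,d=look('side')
cv2.imwrite('pics/s5.png',cv2.resize(p[150:290,150:290],None,fx=4,fy=4,interpolation=2))
for n in('side','top'):
    look(n)
    for q in('cell1_mid','cell1_nub','bay1'): print(q,[(round(r['score'],2),w(n,r['centre']).round(4).tolist()) for r in vision.tip_of(n,q)])
E
```

```text
t 17.05 tcp [0.5615 0.0145 0.0652] f [-0.6  0.7  0.2] w 0.187 gf 44.0
dp [0.0005, 0.0023, 0.0292] rot [-0.04, 0.06, 0.13]
cell1_mid [(0.75, [0.3782, 0.241, 0.0109]), (0.58, [0.5594, 0.016, 0.0679])]
cell1_nub [(0.91, [0.3718, 0.2735, 0.0129]), (0.56, [0.523, 0.02, 0.0699])]
bay1 [(0.89, [0.5565, -0.0805, 0.0296]), (0.8, [0.5649, -0.0341, 0.0312]), (0.67, [0.569, 0.0126, 0.0314])]
cell1_mid [(0.66, [0.3778, 0.2428, 0.0086])]
cell1_nub [(0.54, [0.3701, 0.2755, 0.0059])]
bay1 [(0.93, [0.5659, -0.0317, 0.0319]), (0.67, [0.5622, -0.0802, 0.0294])]
```

View pics/s5.png

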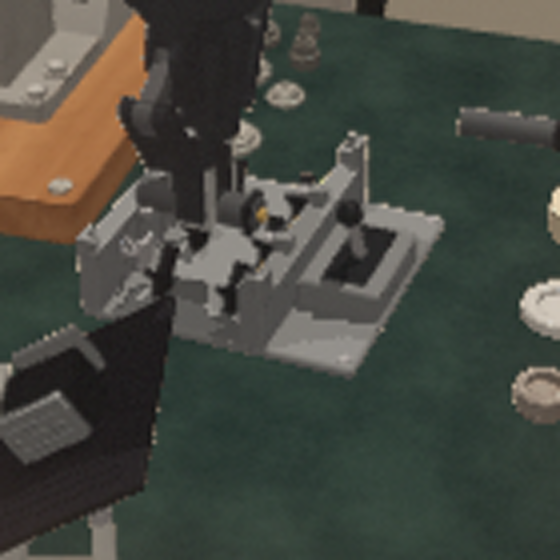

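Emit:
drive_tool(
  dp=[
    [0,0.002,0.005],
    [0,0.002,0.015],
    [0,0.002,0.024],
    [0,0.002,0.029],
    [0,0.002,0.029],
  ],
  rot=[
    [0,0,0],
    [0,0,0],
    [0,0,0],
    [0,0,0],
    [0,0,0],
  ],
  grip=[250,250,250,250,250],
)

```text
time: 18.0
tcp_pos: [0.562, 0.0104, 0.0375]
tcp_rot: [0.0, 0.999, -0.042, -0.001]
contact_force: [-2.6, -0.6, 5.8]
grip_width: 0.186
grasp_force: 45.5
```

Emit:
drive_tool(
  dp=[
    [0.002,0,0],
    [0.005,0,0],
    [0.008,0,0],
    [0.011,0,0],
    [0.011,0,0],
  ],
  rot=[
    [0,0,0],
    [0,0,0],
    [0,0,0],
    [0,0,0],
    [0,0,0],
  ],
  grip=[250,250,250,250,250],
)

```text
time: 18.5
tcp_pos: [0.5703, 0.0098, 0.0358]
tcp_rot: [0.0, 0.999, -0.042, -0.004]
contact_force: [-6.9, -0.0, 4.2]
grip_width: 0.186
grasp_force: 45.2
```

```bash
python3 plan.py .5735 .0113 .036 -4.8 0 .5735 .0113 .024 -4.8 0;python3 - <<'E'
from h import *
for n in('side','top'):
    look(n)
    for q in('cell1_mid','cell1_nub','bay1'): print(q,[(round(r['score'],2),w(n,r['centre']).round(4).tolist()) for r in vision.tip_of(n,q) if abs(w(n,r['centre'])[1])<.1])
E
```

```text
t 18.5 tcp [0.5703 0.0098 0.0358] f [-6.9 -0.   4.2] w 0.186 gf 45.2
dp [0.0031, -0.0018, -0.0002] rot [0.03, 0.43, -0.01]
dp [0.0, 0.0, 0.012] rot [0.0, 0.0, 0.0]
cell1_mid [(0.52, [0.569, 0.0141, 0.0412])]
cell1_nub [(0.56, [0.5382, 0.015, 0.0405])]
bay1 [(0.85, [0.5715, 0.0115, 0.0317]), (0.84, [0.5634, -0.0339, 0.0301]), (0.68, [0.5561, -0.0821, 0.0281])]
cell1_mid []
cell1_nub []
bay1 [(0.69, [0.5585, -0.0794, 0.029])]
```

```bash
python3 - <<'E'
from h import *
p,d=look('side')
cv2.imwrite('pics/s6.png',cv2.resize(p[180:250,165:265],None,fx=7,fy=7,interpolation=2))
C=cloud('side',d); c0=np.array([.566,-.0345]); u=(C[...,:2]-c0)@np.array([-.9965,.083]); v=(C[...,:2]-c0)@np.array([-.083,-.9965]); Z=C[...,2]
k=(d>0)&(abs(v+.046)<.011)&(u>.012)&(u<.05)
o=np.argsort(u[k])[::3]
print(np.c_[u[k],v[k],Z[k]][o].round(3).tolist())
E
```

```text
[[0.012, -0.055, 0.047], [0.012, -0.038, 0.137], [0.012, -0.056, 0.052], [0.012, -0.035, 0.119], [0.012, -0.046, 0.051], [0.013, -0.051, 0.049], [0.013, -0.036, 0.115], [0.013, -0.056, 0.006], [0.013, -0.036, 0.079], [0.013, -0.036, 0.136], [0.014, -0.038, 0.118], [0.014, -0.049, 0.051], [0.014, -0.038, 0.128], [0.014, -0.043, 0.008], [0.014, -0.049, 0.007], [0.015, -0.041, 0.048], [0.015, -0.035, 0.133], [0.015, -0.045, 0.008], [0.015, -0.04, 0.141], [0.016, -0.038, 0.114], [0.016, -0.038, 0.123], [0.016, -0.039, 0.112], [0.016, -0.05, 0.034], [0.016, -0.055, 0.05], [0.016, -0.039, 0.131], [0.017, -0.035, 0.117], [0.017, -0.056, 0.046], [0.017, -0.056, 0.044], [0.017, -0.036, 0.123], [0.018, -0.057, 0.118], [0.018, -0.056, 0.123], [0.018, -0.037, 0.13], [0.018, -0.057, 0.008], [0.018, -0.054, 0.047], [0.018, -0.038, 0.135], [0.019, -0.042, 0.022], [0.019, -0.039, 0.143], [0.019, -0.052, 0.046], [0.02, -0.035, 0.139], [0.02, -0.055, 0.136], [0.02, -0.053, 0.045], [0.02, -0.056, 0.139], [0.02, -0.054, 0.04], [0.021, -0.05, 0.048], [0.021, -0.053, 0.014], [0.021, -0.042, 0.02], [0.021,
[... 4784 characters left out ...]
 0.226], [0.036, -0.049, 0.232], [0.036, -0.045, 0.361], [0.036, -0.037, 0.185], [0.036, -0.046, 0.206], [0.036, -0.038, 0.175], [0.036, -0.051, 0.202], [0.037, -0.057, 0.193], [0.037, -0.049, 0.244], [0.037, -0.052, 0.193], [0.037, -0.043, 0.201], [0.037, -0.041, 0.034], [0.037, -0.04, 0.169], [0.037, -0.048, 0.197], [0.037, -0.045, 0.17], [0.037, -0.049, 0.185], [0.037, -0.054, 0.181], [0.037, -0.045, 0.168], [0.037, -0.044, 0.205], [0.038, -0.046, 0.179], [0.038, -0.051, 0.169], [0.038, -0.045, 0.196], [0.039, -0.046, 0.035], [0.039, -0.037, 0.036], [0.043, -0.045, 0.037], [0.044, -0.038, 0.036], [0.045, -0.04, 0.035], [0.047, -0.044, 0.035], [0.049, -0.037, 0.037], [0.049, -0.05, 0.035]]
```

View pics/s6.png

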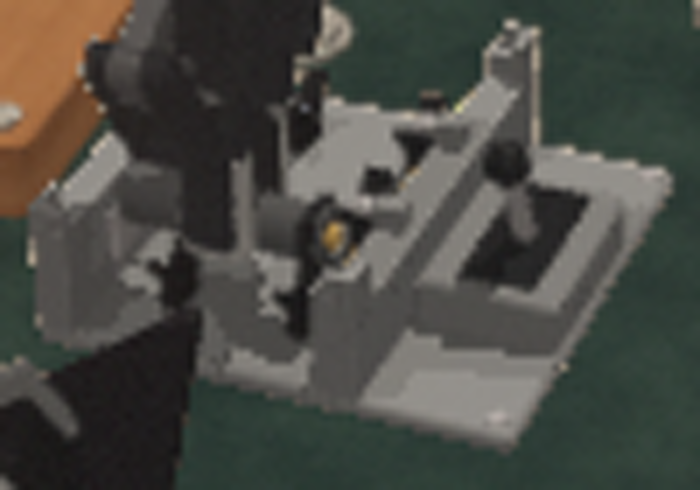

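Emit:
drive_tool(
  dp=[
    [0,-0.001,0.002],
    [0,-0.001,0.005],
    [0,-0.001,0.008],
    [0,-0.001,0.011],
    [0,-0.001,0.012],
  ],
  rot=[
    [0,0,0],
    [0,0,0],
    [0,0,0],
    [0,0,0],
    [0,0,0],
  ],
  grip=[250,250,250,250,250],
)

```text
time: 19.45
tcp_pos: [0.5709, 0.0116, 0.0266]
tcp_rot: [-0.0, 0.999, -0.042, -0.003]
contact_force: [-10.7, -0.3, 21.5]
grip_width: 0.187
grasp_force: 47.1
```

```bash
cat > bay.py <<'E'
from h import *
import sys
np.set_printoptions(precision=4,suppress=True)
vb=float(sys.argv[1])
s,p,M=st(); c0=np.array([.566,-.0345]); E=np.array([[-.9965,.083],[-.083,-.9965]])
print('t',s['time'],'tcp uvz',E@(p[:2]-c0),p[2],'f_uv',E@np.array(s['contact_force'])[:2],'fz',s['contact_force'][2])
for n in('side','top'):
    pic,d=look(n); C=cloud(n,d); 
    u=(C[...,:2]-c0)@E[0]; v=(C[...,:2]-c0)@E[1]; Z=C[...,2]
    for lo,hi in((-.034,-.025),(-.025,-.012),(.012,.022),(.022,.033)):
        k=(d>0)&(abs(v-vb)<.010)&(u>lo)&(u<hi)&(Z<.07)&(Z>.03)
        if k.sum()>2: print(n,'u',lo,hi,k.sum(),'ztop',np.percentile(Z[k],[80,90,97]))
    for q in('cell1_mid','cell1_nub'):
        for r in vision.tip_of(n,q):
            c=w(n,r['centre']); uv=E@(c[:2]-c0)
            if abs(uv[1])<.09 and abs(uv[0])<.07: print(n,q,round(r['score'],2),uv,c[2])
    if len(sys.argv)>2 and n=='side': cv2.imwrite('pics/'+sys.argv[2],cv2.resize(pic[170:250,160:270],None,fx=6,fy=6,interpolation=2))
E
python3 bay.py -.046
```

```text
t 19.45 tcp uvz [-0.001  -0.0463] 0.02655947300404211 f_uv [10.6719  1.2229] fz 21.50628018116483
side u -0.034 -0.025 23 ztop [0.0399 0.0402 0.0404]
side u -0.025 -0.012 26 ztop [0.0397 0.0407 0.041 ]
side u 0.012 0.022 28 ztop [0.0421 0.0423 0.043 ]
side u 0.022 0.033 36 ztop [0.0428 0.0435 0.0437]
side cell1_mid 0.72 [-0.0023 -0.0495] 0.03269817313168166
side cell1_nub 0.58 [ 0.0351 -0.0497] 0.03615104295296179
```

Emit:
drive_tool(
  dp=[
    [0,0,-0.001],
    [0,0,-0.001],
    [0,0,-0.001],
    [0,0,-0.001],
    [0,0,-0.001],
  ],
  rot=[
    [0,1,0],
    [0,2,0],
    [0,3,0],
    [0,4,0],
    [0,4,0],
  ],
  grip=[250,250,250,250,250],
)

```text
time: 20.25
tcp_pos: [0.5689, 0.0118, 0.0245]
tcp_rot: [0.001, 0.999, -0.042, 0.03]
contact_force: [-7.2, 1.2, 3.0]
grip_width: 0.19
grasp_force: 45.5
```

```bash
python3 bay.py -.046 b1.png
```

```text
t 20.25 tcp uvz [ 0.0009 -0.0464] 0.02447503218439511 f_uv [ 7.2609 -0.6402] fz 2.95795444450144
side u -0.034 -0.025 23 ztop [0.0381 0.0388 0.0397]
side u -0.025 -0.012 27 ztop [0.0391 0.0393 0.0396]
side u 0.012 0.022 54 ztop [0.056  0.0591 0.0667]
side u 0.022 0.033 34 ztop [0.0391 0.0401 0.0408]
side cell1_mid 0.64 [ 0.0018 -0.0515] 0.02954708293527175
side cell1_nub 0.58 [ 0.0363 -0.048 ] 0.03326173947901512
```

View pics/b1.png

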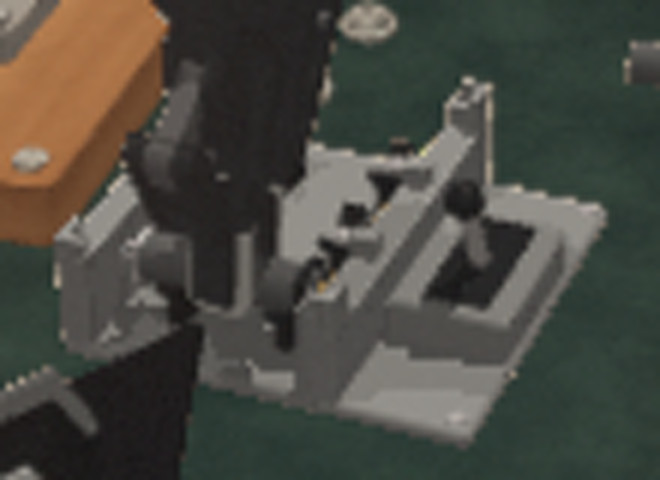

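Emit:
drive_tool(
  dp=[
    [0,0,0],
    [0,0,0],
    [0,0,0],
    [0,0,0],
    [0,0,0],
  ],
  rot=[
    [0,0,0],
    [0,0,0],
    [0,0,0],
    [0,0,0],
    [0,0,0],
  ],
  grip=[190,170,165,165,165],
)

```text
time: 21.05
tcp_pos: [0.574, 0.0104, 0.0264]
tcp_rot: [0.001, 0.998, -0.042, 0.035]
contact_force: [-0.6, -0.4, -0.1]
grip_width: 0.356
grasp_force: 0.0
```

Emit:
drive_tool(
  dp=[
    [0,0,-0.01],
    [0,0,-0.03],
    [0,0,-0.06],
    [0,0,-0.1],
    [0,0,-0.13],
  ],
  rot=[
    [0,0,0],
    [0,0,0],
    [0,0,0],
    [0,0,0],
    [0,0,0],
  ],
  grip=[165,165,165,165,165],
)

```text
time: 21.55
tcp_pos: [0.5652, 0.0114, 0.1592]
tcp_rot: [0.001, 0.998, -0.042, 0.037]
contact_force: [0.7, 1.1, 0.1]
grip_width: 0.352
grasp_force: 0.0
```

```bash
python3 bay.py -.046; python3 cells.py; python3 plan.py .49 -.1 .15 -2 0 .4425 -.1995 .1 1 0 .4425 -.1995 .003 1 0
```

```text
t 21.55 tcp uvz [ 0.0046 -0.0457] 0.15919389446339444 f_uv [-0.6082 -1.149 ] fz 0.0673091997979132
side u -0.034 -0.025 21 ztop [0.038  0.0384 0.0393]
side u -0.025 -0.012 33 ztop [0.0394 0.0399 0.0402]
side u 0.012 0.022 28 ztop [0.0389 0.0395 0.0402]
side u 0.022 0.033 30 ztop [0.039  0.0397 0.0408]
side cell1_mid 0.47 [ 0.004  -0.0479] 0.02904065861105598
side cell1_nub 0.48 [ 0.0413 -0.0498] 0.03201738112240893
top 156 ((442.4000244140625, -200.59780883789062), (64.58655548095703, 16.043119430541992), 2.6048026084899902) zmax 0.02007342982881192 med [ 0.4421 -0.2006  0.0168]
top cell1_mid [(0.76, [0.3772, 0.242, 0.0105])]
top cell1_nub [(0.58, [0.3694, 0.2739, 0.0078])]
top cover_grip [(0.89, [0.5877, 0.1596, 0.0528])]
side 116 ((442.9229431152344, -196.16871643066406), (63.75419616699219, 17.976707458496094), 4.5792460441589355) zmax 0.019468368515045898 med [ 0.4417 -0.1948  0.0164]
side cell1_mid [(0.63, [0.378, 0.2437, 0.0108]), (0.48, [0.5664, 0.0121, 0.0307])]
side cell1_nub [(0.62, [0.5285, 0.019, 0.0336]), (0.6, [0.3728, 0.27, 0.0121])]
side cover_grip [(0.71, [0.5805, 0.1578, 0.0542])]
t 22.25 tcp [0.5642 0.0113 0.1554] f [0.8 0.6 0.1] w 0.351 gf 0.0
dp [-0.0649, 0.1172, 0.001] rot [0.11, -3.95, -2.81]
dp [-0.044, 0.1011, 0.05] rot [0.0, 0.0, -3.0]
dp [0.0, 0.0, 0.097] rot [0.0, 0.0, 0.0]
```

Emit:
drive_tool(
  dp=[
    [-0.013,0.024,0],
    [-0.026,0.048,0],
    [-0.04,0.072,0],
    [-0.052,0.096,0],
    [-0.065,0.117,0.001],
  ],
  rot=[
    [0,-2,-1],
    [0,-4,-2],
    [0,-4,-2.8],
    [0,-4,-2.8],
    [0,-4,-2.8],
  ],
  grip=[165,120,60,0,0],
)

```text
time: 22.75
tcp_pos: [0.4897, -0.1013, 0.1504]
tcp_rot: [0.001, 1.0, -0.018, 0.0]
contact_force: [1.3, 0.6, 0.1]
grip_width: 0.992
grasp_force: 0.0
```

Emit:
drive_tool(
  dp=[
    [-0.01,0.025,0.005],
    [-0.02,0.05,0.015],
    [-0.03,0.075,0.03],
    [-0.044,0.101,0.05],
    [-0.044,0.101,0.05],
  ],
  rot=[
    [0,0,-1],
    [0,0,-2],
    [0,0,-3],
    [0,0,-4],
    [0,0,-4],
  ],
  grip=[0,0,0,0,0],
)

```text
time: 23.25
tcp_pos: [0.4375, -0.2034, 0.0981]
tcp_rot: [0.001, 1.0, 0.013, -0.004]
contact_force: [-0.4, 0.2, 1.1]
grip_width: 1.005
grasp_force: 0.0
```

Emit:
drive_tool(
  dp=[
    [0,0,0],
    [0,0,0.01],
    [0,0,0.03],
    [0,0,0.05],
    [0,0,0.05],
  ],
  rot=[
    [0,0,0],
    [0,0,0],
    [0,0,0],
    [0,0,0],
    [0,0,0],
  ],
  grip=[0,0,0,0,0],
)

```text
time: 23.75
tcp_pos: [0.4412, -0.197, 0.0483]
tcp_rot: [-0.001, 1.0, 0.019, -0.002]
contact_force: [0.1, 0.5, -0.2]
grip_width: 1.003
grasp_force: 0.0
```

```bash
python3 plan.py .4425 -.1995 .003 2 0; python3 cells.py | grep -v cover
```

```text
t 23.75 tcp [ 0.4412 -0.197   0.0483] f [ 0.1  0.5 -0.2] w 1.003 gf 0.0
dp [0.0014, 0.0026, 0.0453] rot [-0.06, 0.27, 0.14]
top cell1_mid [(0.72, [0.568, 0.0147, 0.0313]), (0.7, [0.3771, 0.2426, 0.0131])]
top cell1_nub [(0.69, [0.533, 0.0165, 0.032]), (0.45, [0.3673, 0.2743, 0.0109]), (0.42, [0.3832, -0.1199, 0.0034])]
side 116 ((441.8448791503906, -194.87939453125), (67.19293975830078, 18.571575164794922), 6.922115802764893) zmax 0.019210702417691884 med [ 0.4425 -0.1954  0.0167]
side cell1_mid [(0.73, [0.5643, -0.0361, 0.0336]), (0.66, [0.3757, 0.2419, 0.0112]), (0.49, [0.5722, 0.1565, 0.0329]), (0.48, [0.5702, 0.0154, 0.0315])]
side cell1_nub [(0.83, [0.5286, 0.0201, 0.0319]), (0.74, [0.3686, 0.2717, 0.015])]
```

Emit:
drive_tool(
  dp=[
    [0.001,0.002,0.015],
    [0.001,0.002,0.035],
    [0.001,0.002,0.045],
    [0.001,0.002,0.0455],
    [0.001,0.002,0.0455],
  ],
  rot=[
    [0,0,0],
    [0,0,0],
    [0,0,0],
    [0,0,0],
    [0,0,0],
  ],
  grip=[0,0,0,50,120],
)

```text
time: 24.65
tcp_pos: [0.4438, -0.2015, 0.0054]
tcp_rot: [0.001, 1.0, 0.017, 0.0]
contact_force: [0.2, -0.4, -0.7]
grip_width: 0.692
grasp_force: 0.0
```

Emit:
drive_tool(
  dp=[
    [0,0,0],
    [0,0,0],
    [0,0,0],
    [0,0,0],
    [0,0,0],
  ],
  rot=[
    [0,0,0],
    [0,0,0],
    [0,0,0],
    [0,0,0],
    [0,0,0],
  ],
  grip=[180,230,250,250,250],
  grip_force=45,
)

```text
time: 25.15
tcp_pos: [0.4442, -0.2016, 0.0059]
tcp_rot: [0.001, 1.0, 0.017, 0.001]
contact_force: [-0.8, -0.3, 5.0]
grip_width: 0.187
grasp_force: 44.2
```

Emit:
drive_tool(
  dp=[
    [0,0,0],
    [0,0,-0.01],
    [0,0,-0.04],
    [0,0,-0.08],
    [0,0,-0.1],
  ],
  rot=[
    [0,0,0],
    [0,0,0],
    [0,0,0],
    [0,0,0],
    [0,0,0],
  ],
  grip=[250,250,250,250,250],
)

```text
time: 25.65
tcp_pos: [0.4451, -0.202, 0.1084]
tcp_rot: [0.002, 1.0, 0.017, 0.002]
contact_force: [0.5, 0.1, -1.6]
grip_width: 0.192
grasp_force: 44.0
```

Emit:
drive_tool(
  dp=[
    [0,0,0],
    [0,0,0],
    [0,0,0],
    [0,0,0],
    [0,0,0],
  ],
  rot=[
    [0,0,0],
    [0,0,0],
    [0,0,0],
    [0,0,0],
    [0,0,0],
  ],
  grip=[250,250,250,250,250],
)

```text
time: 26.15
tcp_pos: [0.4428, -0.2009, 0.104]
tcp_rot: [0.0, 1.0, 0.017, -0.001]
contact_force: [-0.4, 0.1, -1.2]
grip_width: 0.186
grasp_force: 44.0
```

```bash
python3 held.py | grep -v -e wall -e charger -e bay; python3 plan.py .5542 -.0797 .1 -4.8 -8 .5542 -.0797 .033 -4.8 -8
```

```text
tcp [ 0.4428 -0.2009  0.104 ] yaw 1.981310806190262
side 130 x range [-0.0345 -0.0332 -0.0167  0.0291  0.0312] z lo/hi -0.005856400645615204 -0.00614604346839569 zmin -0.013227903053942383
    -0.032 -0.026 23 y -0.011674993397134157 0.009474314424977625 z [-0.012  -0.0059  0.0044]
    -0.026 -0.014 37 y -0.011632948877103075 -0.0006390883837283505 z [-0.0123 -0.0073  0.0027]
    0.014 0.022 26 y -0.01161657656138832 -0.0004184141767831003 z [-0.0121 -0.0079  0.0037]
    0.022 0.032 33 y -0.011376924030146066 0.001466469327118124 z [-0.0118 -0.007   0.0008]
cell1_mid [(0.29, [-0.0354, -0.0022, -0.0008])]
cell1_nub []
top 62 x range [-0.0332 -0.031  -0.0241  0.0308  0.0313] z lo/hi -0.010633149643882024 -0.008546695750305684 zmin -0.015704338619748518
    -0.032 -0.026 25 y -0.00923136879278499 0.00797837378743294 z [-0.014  -0.0124 -0.0028]
    -0.026 -0.014 19 y -0.007829801068972644 0.0036408711393651366 z [-0.0131 -0.0107 -0.0071]
    0.014 0.022 2 y -0.008357078869740648 -0.006709231892774279 z [-0.01   -0.0086 -0.0072]
    0.022 0.032 13 y -0.008048312516753836 -0.0021418048734745464 z [-0.0125 -0.0089 -0.0037]
cell1_mid []
cell1_nub []
t 26.65 tcp [ 0.4437 -0.2013  0.1051] f [-0.3 -0.8 -1.6] w 0.185 gf 44.0
dp [0.1147, -0.1177, 0.0049] rot [0.58, -7.99, 6.77]
dp [0.0093, -0.0, 0.0663] rot [0.0, 0.0, 0.0]
```

Emit:
drive_tool(
  dp=[
    [0.023,-0.023,0],
    [0.046,-0.047,0],
    [0.07,-0.07,0],
    [0.094,-0.095,0],
    [0.115,-0.1175,0.005],
  ],
  rot=[
    [0,-1,1],
    [0,-3,3],
    [0,-5,5],
    [0.5,-8,6.8],
    [0.5,-8,6.8],
  ],
  grip=[250,250,250,250,250],
)

```text
time: 27.15
tcp_pos: [0.5574, -0.0783, 0.1]
tcp_rot: [-0.002, 0.997, -0.042, -0.069]
contact_force: [-0.8, -0.6, -0.4]
grip_width: 0.186
grasp_force: 43.9
```

Emit:
drive_tool(
  dp=[
    [0,0,0],
    [0,0,0],
    [0,0,0.005],
    [0.0015,0,0.015],
    [0.003,0,0.03],
  ],
  rot=[
    [0,0,0],
    [0,0,0],
    [0,0,0],
    [0,0,0],
    [0,0,0],
  ],
  grip=[250,250,250,250,250],
)

```text
time: 27.65
tcp_pos: [0.5532, -0.0814, 0.0699]
tcp_rot: [-0.002, 0.997, -0.043, -0.069]
contact_force: [-0.1, -0.6, 0.1]
grip_width: 0.191
grasp_force: 44.0
```

Emit:
drive_tool(
  dp=[
    [0,0,0],
    [0,0,0],
    [0,0,0],
    [0,0,0],
    [0,0,0],
  ],
  rot=[
    [0,0,0],
    [0,0,0],
    [0,0,0],
    [0,0,0],
    [0,0,0],
  ],
  grip=[250,250,250,250,250],
)

```text
time: 28.15
tcp_pos: [0.5537, -0.0799, 0.0703]
tcp_rot: [-0.002, 0.997, -0.042, -0.069]
contact_force: [-0.3, 0.7, -0.2]
grip_width: 0.186
grasp_force: 44.0
```

```bash
python3 bay.py .046; python3 plan.py .5552 -.0797 .036 -4.8 -8 .5652 -.0805 .036 -4.8 -8
```

```text
t 28.15 tcp uvz [0.0084 0.0462] 0.07033402219963741 f_uv [ 0.3924 -0.6625] fz -0.2377377958519139
side u -0.034 -0.025 6 ztop [0.0369 0.0371 0.0373]
side u -0.025 -0.012 21 ztop [0.0674 0.069  0.0696]
side cell1_mid 0.54 [ 0.0041 -0.0476] 0.02924208449383703
side cell1_nub 0.56 [ 0.0406 -0.0516] 0.032833125124877904
top cell1_mid 0.51 [ 0.0033 -0.0471] 0.029848242095386834
top cell1_nub 0.54 [ 0.0299 -0.0475] 0.03612989208353157
t 28.45 tcp [ 0.5533 -0.0798  0.0698] f [-1.2 -0.6 -0.6] w 0.185 gf 44.0
dp [0.0066, -0.0003, 0.0332] rot [0.07, 0.01, -0.03]
dp [0.0099, -0.0, -0.0014] rot [0.0, 0.0, 0.0]
```

Emit:
drive_tool(
  dp=[
    [0.001,0,0.008],
    [0.003,0,0.018],
    [0.005,0,0.028],
    [0.0066,0,0.0332],
    [0.0066,0,0.0332],
  ],
  rot=[
    [0,0,0],
    [0,0,0],
    [0,0,0],
    [0,0,0],
    [0,0,0],
  ],
  grip=[250,250,250,250,250],
)

```text
time: 28.95
tcp_pos: [0.555, -0.0796, 0.0355]
tcp_rot: [-0.003, 0.997, -0.042, -0.07]
contact_force: [-0.6, 0.7, 2.6]
grip_width: 0.189
grasp_force: 44.6
```

Emit:
drive_tool(
  dp=[
    [0.002,0,0],
    [0.005,0,-0.0005],
    [0.008,0,-0.001],
    [0.011,0,-0.0015],
    [0.012,0,-0.0015],
  ],
  rot=[
    [0,0,0],
    [0,0,0],
    [0,0,0],
    [0,0,0],
    [0,0,0],
  ],
  grip=[250,250,250,250,250],
)

```text
time: 29.45
tcp_pos: [0.5649, -0.0806, 0.0348]
tcp_rot: [-0.003, 0.996, -0.042, -0.073]
contact_force: [-5.7, 0.8, 2.9]
grip_width: 0.189
grasp_force: 44.4
```

```bash
python3 bay.py .046 b2.png; python3 plan.py .566 -.0805 .0265 -4.8 0
```

```text
t 29.45 tcp uvz [-0.0027  0.0461] 0.034840148580921104 f_uv [ 5.7148 -0.3583] fz 2.86607125819854
side u -0.034 -0.025 16 ztop [0.0408 0.0408 0.0412]
side u -0.025 -0.012 19 ztop [0.0411 0.042  0.0424]
side u 0.012 0.022 30 ztop [0.0499 0.0506 0.0513]
side u 0.022 0.033 43 ztop [0.0512 0.0518 0.0523]
side cell1_mid 0.82 [ 0.0003 -0.0483] 0.030436505989014595
top cell1_mid 0.68 [-0.0006 -0.0481] 0.03274742105344486
top cell1_nub 0.67 [ 0.0335 -0.0479] 0.032172764493300976
t 29.75 tcp [ 0.5646 -0.0806  0.0349] f [-5.6  1.1  3.1] w 0.19 gf 44.4
dp [0.0026, -0.0002, 0.0081] rot [0.06, 8.37, -0.03]
```

View pics/b2.png

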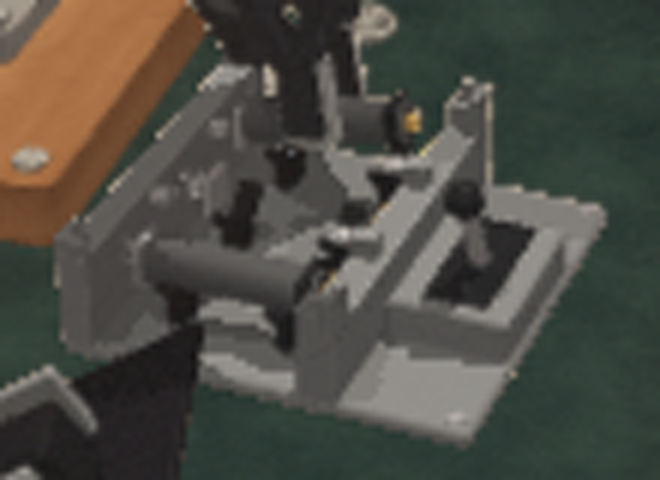

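Emit:
drive_tool(
  dp=[
    [0.0015,0,0],
    [0.002,0,0.0025],
    [0.002,0,0.005],
    [0.002,0,0.0075],
    [0.002,0,0.008],
  ],
  rot=[
    [0,0,0],
    [0,3,0],
    [0,6,0],
    [0,8.5,0],
    [0,9,0],
  ],
  grip=[250,250,250,250,250],
)

```text
time: 30.25
tcp_pos: [0.565, -0.0803, 0.0285]
tcp_rot: [0.0, 0.999, -0.043, 0.006]
contact_force: [-9.9, 2.5, 14.8]
grip_width: 0.192
grasp_force: 45.7
```

```bash
python3 bay.py .046
```

```text
t 30.25 tcp uvz [-0.0029  0.0457] 0.02846433436024253 f_uv [10.0999 -1.6496] fz 14.766765450992112
side u -0.034 -0.025 23 ztop [0.0389 0.0397 0.0399]
side u -0.025 -0.012 15 ztop [0.0381 0.0392 0.0396]
side u 0.012 0.022 23 ztop [0.0414 0.0417 0.0424]
side u 0.022 0.033 33 ztop [0.0431 0.0433 0.0436]
side cell1_mid 0.8 [ 0.0036 -0.0477] 0.031476962250802765
side cell1_nub 0.59 [ 0.0366 -0.0474] 0.031501965535405074
top cell1_mid 0.56 [ 0.0031 -0.0469] 0.03277222902948984
top cell1_nub 0.51 [ 0.0329 -0.048 ] 0.033535108864942154
```

Emit:
drive_tool(
  dp=[
    [0,0,-0.001],
    [0,0,-0.001],
    [0,0,-0.001],
    [0,0,-0.001],
    [0,0,-0.001],
  ],
  rot=[
    [0,1,0],
    [0,2,0],
    [0,3,0],
    [0,4,0],
    [0,4.5,0],
  ],
  grip=[250,250,250,250,250],
)

```text
time: 31.05
tcp_pos: [0.5641, -0.0803, 0.0269]
tcp_rot: [0.002, 0.998, -0.042, 0.044]
contact_force: [-7.3, 1.7, 3.8]
grip_width: 0.186
grasp_force: 44.6
```

```bash
python3 bay.py .046
```

```text
t 31.05 tcp uvz [-0.0019  0.0458] 0.026883298277601598 f_uv [ 7.3832 -1.1355] fz 3.8302118095289814
side u -0.034 -0.025 18 ztop [0.0378 0.0388 0.0394]
side u -0.025 -0.012 25 ztop [0.0386 0.0391 0.0394]
side u 0.012 0.022 34 ztop [0.0545 0.0616 0.0647]
side u 0.022 0.033 25 ztop [0.039  0.0396 0.04  ]
side cell1_mid 0.57 [ 0.0028 -0.0486] 0.029811388733886224
side cell1_nub 0.83 [ 0.0386 -0.0477] 0.03025746827798803
top cell1_mid 0.73 [ 0.0008 -0.0466] 0.030375943719724408
top cell1_nub 0.74 [ 0.0324 -0.0466] 0.0313566803304971
```

Level; release, retreat up, and move over the charger's robot side.

Emit:
drive_tool(
  dp=[
    [0,0,0],
    [0,0,0],
    [0,0,0],
    [0,0,0],
    [0,0,0],
  ],
  rot=[
    [0,0,0],
    [0,0,0],
    [0,0,0],
    [0,0,0],
    [0,0,0],
  ],
  grip=[190,170,165,165,165],
)

```text
time: 31.85
tcp_pos: [0.5687, -0.0812, 0.0288]
tcp_rot: [0.003, 0.998, -0.042, 0.048]
contact_force: [0.3, 0.3, 0.1]
grip_width: 0.352
grasp_force: 0.0
```

Emit:
drive_tool(
  dp=[
    [0,0,-0.01],
    [0,0,-0.03],
    [0,0,-0.06],
    [0,0,-0.1],
    [0,0,-0.13],
  ],
  rot=[
    [0,0,0],
    [0,0,0],
    [0,0,0],
    [0,0,0],
    [0,-4,0],
  ],
  grip=[165,165,165,165,165],
)

```text
time: 32.35
tcp_pos: [0.554, -0.0799, 0.161]
tcp_rot: [0.001, 0.999, -0.042, 0.013]
contact_force: [1.1, -0.1, 1.1]
grip_width: 0.351
grasp_force: 0.0
```

```bash
python3 bay.py .046; python3 - <<'E'
from h import *
for n in('side','top'):
    p,d=look(n); C=cloud(n,d); X,Y,Z=C[...,0],C[...,1],C[...,2]
    print(n,'grip',[(round(r['score'],2),w(n,r['centre']).round(4).tolist()) for r in vision.tip_of(n,'cover_grip')])
    if n=='top': cv2.imwrite('pics/t7.png',cv2.resize(p[120:250,140:350],None,fx=3.6,fy=3.6,interpolation=2))
    # cover slab normal fit
    m=(d>0)&(X>.52)&(X<.66)&(Y>.09)&(Y<.235)&(Z>.02)&(Z<.11)
    P=C[m]; best=None; rg=np.random.default_rng(0)
    for _ in range(400):
        a=P[rg.choice(len(P),3,False)]; nn=np.cross(a[1]-a[0],a[2]-a[0]); nn/=np.linalg.norm(nn)+1e-12
        q=abs((P-a[0])@nn)<.0015
        if best is None or q.sum()>best.sum(): best=q
    Q=P[best]; c=Q.mean(0); nn=np.linalg.svd(Q-c)[2][2]; nn*=np.sign(nn[2]); print(best.sum(),len(P),'c',c,'n',nn,'tilt',np.degrees(np.arccos(nn[2])),'az',np.degrees(np.arctan2(nn[1],nn[0])))
    ex=np.array([nn[2]*np.cos(np.arctan2(nn[1],nn[0])),nn[2]*np.sin(np.arctan2(nn[1],nn[0])),-np.hypot(nn[0],nn[1])]); ey=np.cross(nn,ex)
    U=np.c_[(Q-c)@ex,(Q-c)@ey]; r=cv2.minAreaRect((U*1000).astype(np.float32)); print(r,'centre',c+ex*r[0][0]/1e3+ey*r[0][1]/1e3)
E
python3 plan.py
```

```text
t 32.35 tcp uvz [0.0082 0.0463] 0.1610076655344307 f_uv [-1.1083  0.0114] fz 1.0536578838481454
side u -0.034 -0.025 17 ztop [0.0374 0.0378 0.0384]
side u -0.025 -0.012 29 ztop [0.0386 0.039  0.0393]
side u 0.012 0.022 22 ztop [0.0381 0.0388 0.0397]
side u 0.022 0.033 23 ztop [0.0393 0.0398 0.0401]
side cell1_mid 0.7 [ 0.0032 -0.0489] 0.026760986531382924
side cell1_mid 0.26 [ 0.0025 -0.0462] 0.029236436246840247
side cell1_nub 0.81 [ 0.0382 -0.048 ] 0.03201888043228729
top cell1_mid 0.73 [ 0.0046 -0.0464] 0.03111265434771615
top cell1_nub 0.48 [ 0.0365 -0.0484] 0.031885947228747824
side grip [(0.71, [0.567, 0.0149, 0.0311]), (0.7, [0.5809, 0.1577, 0.0527]), (0.42, [0.5246, -0.0772, 0.0291])]
1088 2029 c [0.56040952 0.1739723  0.04570609] n [0.48438886 0.12896553 0.86529494] tilt 30.083599688473882 az 14.908794740720694
((8.54770278930664, -18.024925231933594), (135.70668029785156, 87.96517944335938), 89.11768341064453) centre [0.57219429 0.15845707 0.04142144]
top grip [(0.69, [0.5895, 0.1593, 0.0531]), (0.58, [0.5731, 0.156, 0.0354])]
794 1408 c [0.56811342 0.15291038 0.04448824] n [0.48343277 0.12718941 0.86609215] tilt 29.992350862721054 az 14.740265935328113
((5.097934722900391, 0.5408477783203125), (135.24942016601562, 87.66801452636719), 89.1791763305664) centre [0.57224578 0.15455684 0.04193986]
t 32.85 tcp [ 0.5547 -0.0797  0.1568] f [-0.6 -0.   0.6] w 0.352 gf 0.0
```

View pics/t7.png

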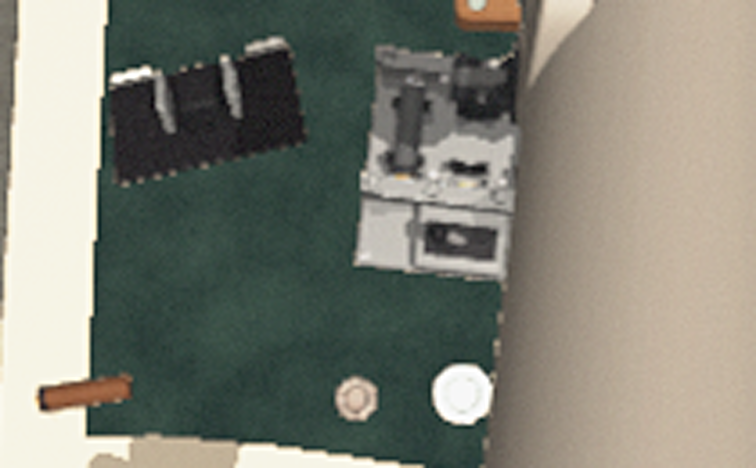

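```bash
python3 plan.py .6 .05 .18 5 -10 .6244 .1685 .1416 14.7 -30 .576 .1565 .0452 14.7 -30
```

```text
t 32.85 tcp [ 0.5547 -0.0797  0.1568] f [-0.6 -0.   0.6] w 0.352 gf 0.0
dp [0.0348, -0.1331, -0.0226] rot [-0.67, -11.32, -9.82]
dp [0.0408, -0.1159, 0.0318] rot [-3.33, -19.95, -9.16]
dp [0.005, -0.0007, 0.1084] rot [0.0, 0.0, 0.0]
```

Emit:
drive_tool(
  dp=[
    [0.005,-0.02,-0.01],
    [0.012,-0.05,-0.0226],
    [0.02,-0.08,-0.0226],
    [0.028,-0.11,-0.0226],
    [0.0348,-0.133,-0.0226],
  ],
  rot=[
    [0,0,0],
    [0,-3,-3],
    [-0.3,-6,-6],
    [-0.5,-9,-8],
    [-0.7,-11.3,-9.8],
  ],
  grip=[165,100,50,0,0],
)

```text
time: 33.35
tcp_pos: [0.6012, 0.0523, 0.1806]
tcp_rot: [0.004, 0.995, 0.045, -0.087]
contact_force: [0.7, 0.4, -0.6]
grip_width: 0.997
grasp_force: 0.0
```

Emit:
drive_tool(
  dp=[
    [0.01,-0.03,0.005],
    [0.02,-0.06,0.012],
    [0.03,-0.09,0.02],
    [0.04,-0.116,0.032],
    [0.04,-0.116,0.032],
  ],
  rot=[
    [-0.8,-5,-2.3],
    [-1.6,-10,-4.6],
    [-2.5,-15,-7],
    [-3.3,-20,-9.2],
    [-3.3,-20,-9.2],
  ],
  grip=[0,0,0,0,0],
)

```text
time: 33.85
tcp_pos: [0.6225, 0.1746, 0.1224]
tcp_rot: [0.033, 0.955, 0.128, -0.266]
contact_force: [-1.9, -0.4, -5.4]
grip_width: 1.0
grasp_force: 0.0
```

Emit:
drive_tool(
  dp=[
    [0,0,0],
    [0,0,0],
    [0,0,0],
    [0,0,0],
    [0,0,0],
  ],
  rot=[
    [0,0,0],
    [0,0,0],
    [0,0,0],
    [0,0,0],
    [0,0,0],
  ],
  grip=[0,0,0,0,0],
)

```text
time: 34.35
tcp_pos: [0.625, 0.1674, 0.1462]
tcp_rot: [0.033, 0.959, 0.123, -0.253]
contact_force: [-1.2, -0.0, 0.4]
grip_width: 1.0
grasp_force: 0.0
```

```bash
python3 plan.py .576 .1565 .0452 14.7 -30; python3 bay.py .046 b8.png|grep ztop
```

```text
t 34.35 tcp [0.625  0.1674 0.1462] f [-1.2 -0.   0.4] w 1.0 gf 0.0
dp [0.0063, -0.0019, 0.1126] rot [-0.0, -0.39, -0.08]
side u -0.034 -0.025 17 ztop [0.038  0.0392 0.0398]
side u -0.025 -0.012 31 ztop [0.0385 0.0388 0.0397]
side u 0.012 0.022 25 ztop [0.0384 0.039  0.0405]
side u 0.022 0.033 21 ztop [0.0393 0.0399 0.0399]
top u -0.034 -0.025 18 ztop [0.0388 0.0396 0.0406]
top u -0.025 -0.012 35 ztop [0.0396 0.0404 0.0412]
top u 0.012 0.022 29 ztop [0.039  0.04   0.0413]
top u 0.022 0.033 26 ztop [0.0394 0.0406 0.0415]
```

View pics/b8.png

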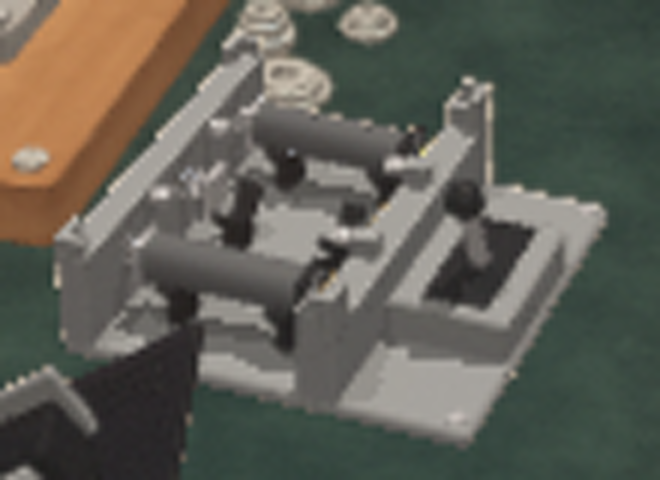

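Emit:
drive_tool(
  dp=[
    [0.002,-0.002,0.03],
    [0.004,-0.002,0.06],
    [0.006,-0.002,0.085],
    [0.006,-0.002,0.1],
    [0.006,-0.002,0.1],
  ],
  rot=[
    [0,-0.4,0],
    [0,-0.4,0],
    [0,-0.4,0],
    [0,-0.4,0],
    [0,-0.4,0],
  ],
  grip=[0,0,0,0,0],
)

```text
time: 35.15
tcp_pos: [0.5784, 0.1582, 0.0509]
tcp_rot: [0.034, 0.957, 0.123, -0.262]
contact_force: [-0.2, 0.8, 0.3]
grip_width: 0.998
grasp_force: 0.0
```

```bash
python3 plan.py .576 .1565 .0452 14.7 -30
```

```text
t 35.15 tcp [0.5784 0.1582 0.0509] f [-0.2  0.8  0.3] w 0.998 gf 0.0
dp [0.0006, 0.001, 0.0063] rot [0.05, 0.64, -0.0]
```

Emit:
drive_tool(
  dp=[
    [0.0005,0.001,0.004],
    [0.0005,0.001,0.006],
    [0.0005,0.001,0.006],
    [0.0005,0.001,0.006],
    [0.0005,0.001,0.006],
  ],
  rot=[
    [0,0.3,0],
    [0,0.3,0],
    [0,0.3,0],
    [0,0.3,0],
    [0,0.3,0],
  ],
  grip=[0,0,0,0,0],
)

```text
time: 35.65
tcp_pos: [0.579, 0.1573, 0.0479]
tcp_rot: [0.033, 0.958, 0.124, -0.256]
contact_force: [-0.3, 0.1, 0.3]
grip_width: 0.998
grasp_force: 0.0
```

```bash
python3 plan.py .576 .1565 .0452 14.7 -30
```

```text
t 35.65 tcp [0.579  0.1573 0.0479] f [-0.3  0.1  0.3] w 0.998 gf 0.0
dp [-0.0014, 0.0, 0.0039] rot [0.03, -0.08, -0.01]
```

Emit:
drive_tool(
  dp=[
    [-0.0014,0,0.0035],
    [-0.0014,0,0.0035],
    [-0.0014,0,0.0035],
    [-0.0014,0,0.0035],
    [-0.0014,0,0.0035],
  ],
  rot=[
    [0,0,0],
    [0,0,0],
    [0,0,0],
    [0,0,0],
    [0,0,0],
  ],
  grip=[0,0,80,130,200],
  grip_force=30,
)

```text
time: 36.15
tcp_pos: [0.5762, 0.1564, 0.0457]
tcp_rot: [0.033, 0.958, 0.123, -0.256]
contact_force: [2.4, 0.3, 5.1]
grip_width: 0.514
grasp_force: 3.9
```

Emit:
drive_tool(
  dp=[
    [0,0,0],
    [0,0,0],
    [0,0,0],
    [0,0,0],
    [0,0,0],
  ],
  rot=[
    [0,0,0],
    [0,0,0],
    [0,0,0],
    [0,0,0],
    [0,0,0],
  ],
  grip=[200,200,200,200,200],
)

```text
time: 36.65
tcp_pos: [0.5764, 0.1566, 0.046]
tcp_rot: [0.033, 0.958, 0.124, -0.256]
contact_force: [2.3, 0.5, 5.3]
grip_width: 0.482
grasp_force: 34.3
```

```bash
python3 plan.py .583 .158 .13 14.7 -30 .583 .158 .16 14.7 0
```

```text
t 36.65 tcp [0.5764 0.1566 0.046 ] f [2.3 0.5 5.3] w 0.482 gf 34.3
dp [-0.036, 0.0004, -0.0762] rot [0.03, -0.13, -0.01]
dp [-0.015, 0.0, -0.026] rot [0.0, 30.0, 0.0]
```

Emit:
drive_tool(
  dp=[
    [-0.003,0,-0.005],
    [-0.01,0,-0.018],
    [-0.02,0,-0.038],
    [-0.03,0,-0.058],
    [-0.036,0,-0.076],
  ],
  rot=[
    [0,0,0],
    [0,0,0],
    [0,0,0],
    [0,0,0],
    [0,0,0],
  ],
  grip=[200,200,200,200,200],
)

```text
time: 37.15
tcp_pos: [0.582, 0.1581, 0.1307]
tcp_rot: [0.033, 0.958, 0.124, -0.257]
contact_force: [0.4, 0.3, -2.1]
grip_width: 0.474
grasp_force: 33.8
```

Emit:
drive_tool(
  dp=[
    [-0.005,0,-0.008],
    [-0.01,0,-0.016],
    [-0.015,0,-0.026],
    [-0.015,0,-0.026],
    [-0.015,0,-0.026],
  ],
  rot=[
    [0,6,0],
    [0,13,0],
    [0,20,0],
    [0,26,0],
    [0,30,0],
  ],
  grip=[200,200,200,200,200],
)

```text
time: 37.65
tcp_pos: [0.5811, 0.158, 0.161]
tcp_rot: [0.0, 0.992, 0.128, 0.002]
contact_force: [1.0, 0.3, -1.7]
grip_width: 0.479
grasp_force: 33.8
```

```bash
python3 plan.py .5655 -.0345 .15 -4.8 0
```

```text
t 37.65 tcp [0.5811 0.158  0.161 ] f [ 1.   0.3 -1.7] w 0.479 gf 33.8
dp [-0.0641, 0.1822, 0.0108] rot [-0.01, -0.25, 19.52]
```

Emit:
drive_tool(
  dp=[
    [-0.014,0.04,0],
    [-0.028,0.08,0],
    [-0.042,0.12,0.004],
    [-0.055,0.155,0.008],
    [-0.064,0.182,0.011],
  ],
  rot=[
    [0,0,4],
    [0,0,8],
    [0,0,12],
    [0,0,16],
    [0,0,19.5],
  ],
  grip=[200,200,200,200,200],
)

```text
time: 38.15
tcp_pos: [0.5648, -0.0377, 0.1482]
tcp_rot: [0.001, 0.999, -0.045, -0.001]
contact_force: [-0.0, -0.7, -0.7]
grip_width: 0.478
grasp_force: 33.8
```

Emit:
drive_tool(
  dp=[
    [0,0,0],
    [0,0,0],
    [0,0,0],
    [0,0,0],
    [0,0,0],
  ],
  rot=[
    [0,0,0],
    [0,0,0],
    [0,0,0],
    [0,0,0],
    [0,0,0],
  ],
  grip=[200,200,200,200,200],
)

```text
time: 38.65
tcp_pos: [0.5666, -0.0325, 0.1482]
tcp_rot: [-0.0, 0.999, -0.04, 0.0]
contact_force: [-0.1, -0.8, -1.2]
grip_width: 0.479
grasp_force: 33.8
```

```bash
cat > slab.py <<'E'
from h import *
np.set_printoptions(precision=4,suppress=True)
s,p,M=st()
for n in('side','top'):
    pic,d=look(n); C=cloud(n,d); L=M.inv().apply((C-p).reshape(-1,3)).reshape(C.shape)
    m=(d>0)&(abs(L[...,0])<.07)&(abs(L[...,1])<.09)&(L[...,2]>-.006)&(L[...,2]<.014)
    P=L[m]
    if len(P)<100: continue
    A=np.c_[P[:,:2],np.ones(len(P))]; k=np.ones(len(P),bool)
    for _ in range(5):
        x=np.linalg.lstsq(A[k],P[k,2],rcond=None)[0]; k=abs(A@x-P[:,2])<.002
    Q=P[k]; r=cv2.minAreaRect((Q[:,:2]*1000).astype(np.float32))
    print(n,len(Q),'plane slope x,y,z0',x,r,'pct x',np.percentile(Q[:,0],[.5,99.5]),'y',np.percentile(Q[:,1],[.5,99.5]))
E
python3 slab.py; python3 plan.py .5655 -.0345 .075 -4.8 0 .5655 -.0345 .0532 -4.8 0
```

```text
side 1043 plane slope x,y,z0 [0.007  0.0019 0.0057] ((1.554656982421875, -3.3000106811523438), (140.33148193359375, 92.73363494873047), 89.88314056396484) pct x [-0.0441  0.0467] y [-0.0713  0.0647]
t 38.75 tcp [ 0.5666 -0.0332  0.1482] f [-0.9 -0.1 -1.2] w 0.476 gf 33.8
dp [-0.001, 0.0014, 0.0732] rot [0.01, -0.02, 0.1]
dp [0.0, 0.0, 0.0218] rot [0.0, 0.0, 0.0]
```

Emit:
drive_tool(
  dp=[
    [-0.002,0.0012,0],
    [-0.002,0.0012,0.02],
    [-0.002,0.0012,0.045],
    [-0.002,0.0012,0.065],
    [-0.002,0.0012,0.07],
  ],
  rot=[
    [0,0,0.1],
    [0,0,0.1],
    [0,0,0.1],
    [0,0,0.1],
    [0,0,0.1],
  ],
  grip=[200,200,200,200,200],
)

```text
time: 39.25
tcp_pos: [0.5621, -0.0351, 0.0756]
tcp_rot: [0.0, 0.999, -0.043, -0.003]
contact_force: [-0.4, 0.1, -1.9]
grip_width: 0.481
grasp_force: 33.8
```

Emit:
drive_tool(
  dp=[
    [0,0,0],
    [0,0,0],
    [0,0,0],
    [0,0,0],
    [0,0,0],
  ],
  rot=[
    [0,0,0],
    [0,0,0],
    [0,0,0],
    [0,0,0],
    [0,0,0],
  ],
  grip=[200,200,200,200,200],
)

```text
time: 39.75
tcp_pos: [0.565, -0.0352, 0.0788]
tcp_rot: [0.0, 0.999, -0.043, 0.001]
contact_force: [-0.3, -0.8, -1.8]
grip_width: 0.483
grasp_force: 33.8
```

```bash
python3 slab.py; python3 plan.py .5647 -.0345 .0545 -4.8 0
```

```text
side 1047 plane slope x,y,z0 [0.006  0.0006 0.0057] ((1.9430618286132812, -1.7958831787109375), (138.6688995361328, 92.90325927734375), 89.7629623413086) pct x [-0.0442  0.0471] y [-0.0704  0.0655]
top 86 plane slope x,y,z0 [ 0.011  -0.0239  0.0041] ((2.5670700073242188, -61.849483489990234), (11.172472953796387, 91.08148193359375), 89.8324966430664) pct x [-0.0428  0.0481] y [-0.0673 -0.0562]
t 39.85 tcp [ 0.5647 -0.0352  0.0785] f [ 0.2 -0.4 -0.7] w 0.477 gf 33.8
dp [-0.0001, -0.0007, 0.024] rot [0.03, -0.06, -0.09]
```

Emit:
drive_tool(
  dp=[
    [-0.0005,-0.0005,0.004],
    [-0.0005,-0.0005,0.009],
    [-0.0005,-0.0005,0.014],
    [-0.0005,-0.0005,0.018],
    [-0.0005,-0.0005,0.02],
  ],
  rot=[
    [0,0,0],
    [0,0,0],
    [0,0,0],
    [0,0,0],
    [0,0,0],
  ],
  grip=[200,200,200,200,200],
)

```text
time: 40.35
tcp_pos: [0.5635, -0.0347, 0.0572]
tcp_rot: [0.0, 0.999, -0.043, -0.001]
contact_force: [-0.4, -0.5, -1.2]
grip_width: 0.482
grasp_force: 33.8
```

Emit:
drive_tool(
  dp=[
    [0,0,0.001],
    [0,0,0.002],
    [0,0,0.003],
    [0,0,0.004],
    [0,0,0.005],
  ],
  rot=[
    [0,0,0],
    [0,0,0],
    [0,0,0],
    [0,0,0],
    [0,0,0],
  ],
  grip=[200,200,200,200,200],
)

```text
time: 40.85
tcp_pos: [0.5642, -0.0346, 0.0546]
tcp_rot: [0.0, 0.999, -0.043, 0.0]
contact_force: [-5.8, -0.1, 11.1]
grip_width: 0.482
grasp_force: 34.7
```

```bash
python3 slab.py; python3 plan.py
```

```text
side 1062 plane slope x,y,z0 [ 0.0018 -0.0004  0.0057] ((-0.9523162841796875, -2.325286865234375), (104.33694458007812, 150.05152893066406), 1.526184320449829) pct x [-0.0501  0.05  ] y [-0.0757  0.0692]
top 102 plane slope x,y,z0 [0.0045 0.0946 0.0113] ((2.8200302124023438, -64.75279235839844), (16.438018798828125, 102.69158935546875), 89.5496597290039) pct x [-0.0478  0.054 ] y [-0.0732 -0.0566]
t 40.95 tcp [ 0.5642 -0.0346  0.0546] f [-3.6 -0.5  6.4] w 0.482 gf 34.4
```

Emit:
drive_tool(
  dp=[
    [0,0,0],
    [0,0,0],
    [0,0,0],
    [0,0,0],
    [0,0,0],
  ],
  rot=[
    [0,0,0],
    [0,0,0],
    [0,0,0],
    [0,0,0],
    [0,0,0],
  ],
  grip=[120,90,60,20,0],
)

```text
time: 41.45
tcp_pos: [0.5641, -0.0347, 0.053]
tcp_rot: [0.0, 0.999, -0.043, 0.0]
contact_force: [0.3, -0.1, 0.1]
grip_width: 0.999
grasp_force: 0.0
```

Emit:
drive_tool(
  dp=[
    [0,0,0],
    [0,0,-0.01],
    [0,0,-0.03],
    [0,0,-0.06],
    [0,0,-0.09],
  ],
  rot=[
    [0,0,0],
    [0,0,0],
    [0,0,0],
    [0,0,0],
    [0,0,0],
  ],
  grip=[0,0,0,0,0],
)

```text
time: 41.95
tcp_pos: [0.5638, -0.0346, 0.1445]
tcp_rot: [0.0, 0.999, -0.043, 0.0]
contact_force: [1.3, -0.3, 0.5]
grip_width: 1.002
grasp_force: 0.0
```

```bash
python3 - <<'E'
from h import *
np.set_printoptions(precision=4,suppress=True)
for n in('side','top'):
    p,d=look(n); C=cloud(n,d); c0=np.array([.566,-.0345]); E=np.array([[-.9965,.083],[-.083,-.9965]])
    uv=(C[...,:2]-c0)@E.T; u,v,Z=uv[...,0],uv[...,1],C[...,2]; ok=d>0
    m=ok&(abs(u)<.044)&(abs(v)<.065)&(Z>.04)&(Z<.056)
    A=np.c_[u[m],v[m],np.ones(m.sum())]; 
    if m.sum()>50: print(n,'slab plane',m.sum(),np.linalg.lstsq(A,Z[m],rcond=None)[0])
    g=ok&(Z>.0725)&(Z<.084)&(abs(u)<.03)&(abs(v)<.04)
    if g.sum()>10: print('grip v',np.percentile(v[g],[1,50,99]),'u',np.percentile(u[g],[1,99]),g.sum(),'ztop',np.percentile(Z[g],95))
    k=ok&(abs(u-.076)<.022)&(abs(v)<.035)&(Z>.05)&(Z<.075)
    if k.sum(): print('lever ball',k.sum(),np.median(np.c_[u[k],v[k],Z[k]],0))
    print([(round(r['score'],2),np.r_[E@(w(n,r['centre'])[:2]-c0),w(n,r['centre'])[2]]) for r in vision.tip_of(n,'switch_tip')])
E
python3 plan.py
```

```text
side slab plane 954 [ 0.0003 -0.0004  0.0491]
grip v [-0.03   -0.0049  0.0248] u [-0.0182  0.0192] 293 ztop 0.08053763665221758
lever ball 39 [ 0.078  -0.0218  0.0633]
[(0.48, array([ 0.0726, -0.0179,  0.0606]))]
[]
t 42.15 tcp [ 0.5647 -0.0346  0.1445] f [-1.  -0.2 -0.1] w 1.0 gf 0.0
```

```bash
python3 plan.py .4944 .0225 .14 -4.8 0 .4944 .0225 .046 -4.8 0
```

```text
t 42.15 tcp [ 0.5647 -0.0346  0.1445] f [-1.  -0.2 -0.1] w 1.0 gf 0.0
dp [-0.0749, -0.0509, 0.0042] rot [0.02, -0.17, -0.1]
dp [0.0, 0.0, 0.094] rot [0.0, 0.0, 0.0]
```

Emit:
drive_tool(
  dp=[
    [-0.02,-0.014,0],
    [-0.04,-0.028,0],
    [-0.06,-0.042,0.002],
    [-0.075,-0.051,0.004],
    [-0.075,-0.051,0.004],
  ],
  rot=[
    [0,0,0],
    [0,0,0],
    [0,0,0],
    [0,0,0],
    [0,0,0],
  ],
  grip=[100,200,255,255,255],
)

```text
time: 42.65
tcp_pos: [0.4903, 0.0247, 0.1374]
tcp_rot: [-0.0, 0.999, -0.041, -0.003]
contact_force: [1.2, -0.4, -0.6]
grip_width: 0.146
grasp_force: 0.0
```

Emit:
drive_tool(
  dp=[
    [0,0,0],
    [0,0,0.02],
    [0,0,0.05],
    [0,0,0.08],
    [0,0,0.094],
  ],
  rot=[
    [0,0,0],
    [0,0,0],
    [0,0,0],
    [0,0,0],
    [0,0,0],
  ],
  grip=[255,255,255,255,255],
)

```text
time: 43.15
tcp_pos: [0.4925, 0.021, 0.0422]
tcp_rot: [0.001, 0.999, -0.044, -0.002]
contact_force: [0.2, 0.2, 0.1]
grip_width: -0.002
grasp_force: 0.0
```

Emit:
drive_tool(
  dp=[
    [0,0,0],
    [0,0.003,0],
    [0,0.007,0],
    [0,0.012,0],
    [0,0.017,0],
  ],
  rot=[
    [0,0,0],
    [0,0,0],
    [0,0,0],
    [0,0,0],
    [0,0,0],
  ],
  grip=[255,255,255,255,255],
)

```text
time: 43.65
tcp_pos: [0.4935, 0.0062, 0.0463]
tcp_rot: [-0.001, 0.999, -0.043, 0.002]
contact_force: [-0.5, 2.8, 2.2]
grip_width: -0.002
grasp_force: 1.6
```

```bash
cat > sw.py <<'E'
from h import *
np.set_printoptions(precision=4,suppress=True)
c0=np.array([.566,-.0345]); E=np.array([[-.9965,.083],[-.083,-.9965]]); s,q,M=st()
print('tcp uvz',E@(q[:2]-c0),q[2],'f',np.round(s['contact_force'],1),'w',s['grip_width'])
for n in('side','top'):
    p,d=look(n)
    C=cloud(n,d); uv=(C[...,:2]-c0)@E.T; u,v,Z=uv[...,0],uv[...,1],C[...,2]
    k=(d>0)&(abs(u-.076)<.012)&(abs(v)<.035)&(Z>.05)&(Z<.072)
    if k.sum()>3: print(n,k.sum(),'v',np.percentile(v[k],[2,50,98]),'z',np.percentile(Z[k],[50,98]))
    print([(round(r['score'],2),np.r_[E@(w(n,r['centre'])[:2]-c0),w(n,r['centre'])[2]]) for r in vision.tip_of(n,'switch_tip')])
E
python3 sw.py
```

```text
tcp uvz [ 0.0756 -0.0345] 0.046322569839942235 f [-0.5  2.8  2.2] w -0.0016432959185101606
side 6 v [-0.0341 -0.0309 -0.03  ] z [0.0616 0.0691]
[]
[]
```

Emit:
drive_tool(
  dp=[
    [0,0.005,0],
    [0,0.011,0],
    [0,0.017,0],
    [0,0.023,0],
    [0,0.028,0],
  ],
  rot=[
    [0,0,0],
    [0,0,0],
    [0,0,0],
    [0,0,0],
    [0,0,0],
  ],
  grip=[255,255,255,255,255],
)

```text
time: 44.35
tcp_pos: [0.4893, -0.0233, 0.0446]
tcp_rot: [0.0, 0.999, -0.043, -0.0]
contact_force: [0.4, 2.5, -1.0]
grip_width: 0.001
grasp_force: 1.0
```

Emit:
drive_tool(
  dp=[
    [0,0.001,0],
    [0,0.002,0],
    [0,0.003,0],
    [0,0.004,0],
    [0,0.004,0],
  ],
  rot=[
    [0,0,0],
    [0,0,0],
    [0,0,0],
    [0,0,0],
    [0,0,0],
  ],
  grip=[255,255,255,255,255],
)

```text
time: 44.85
tcp_pos: [0.4891, -0.0259, 0.0449]
tcp_rot: [0.0, 0.999, -0.043, -0.0]
contact_force: [-0.0, 1.0, -1.2]
grip_width: -0.0
grasp_force: 0.9
```

```bash
python3 sw.py
```

```text
tcp uvz [ 0.0773 -0.0022] 0.044890097034920466 f [-0.   1.  -1.2] w -0.00020100388481202074
side 73 v [-0.019  -0.0149 -0.0066] z [0.0621 0.0711]
[]
[]
```

Emit:
drive_tool(
  dp=[
    [0,0.001,0],
    [0,0.002,0],
    [0,0.003,0],
    [0,0.004,0],
    [0,0.004,0],
  ],
  rot=[
    [0,0,0],
    [0,0,0],
    [0,0,0],
    [0,0,0],
    [0,0,0],
  ],
  grip=[255,255,255,255,255],
)

```text
time: 45.55
tcp_pos: [0.4891, -0.0264, 0.045]
tcp_rot: [-0.002, 0.999, -0.042, -0.0]
contact_force: [-0.3, 8.5, -0.8]
grip_width: 0.004
grasp_force: 4.2
```

Emit:
drive_tool(
  dp=[
    [0,0.001,0],
    [0,0.002,0],
    [0,0.003,0],
    [0,0.003,0],
    [0,0.003,0],
  ],
  rot=[
    [0,0,0],
    [0,0,0],
    [0,0,0],
    [0,0,0],
    [0,0,0],
  ],
  grip=[255,255,255,255,255],
)

```text
time: 46.05
tcp_pos: [0.4891, -0.0265, 0.045]
tcp_rot: [-0.004, 0.999, -0.04, 0.0]
contact_force: [-0.1, 12.6, -2.0]
grip_width: -0.005
grasp_force: 6.2
```

Emit:
drive_tool(
  dp=[
    [0,-0.01,0],
    [0,-0.025,0],
    [0,-0.03,-0.03],
    [0,-0.03,-0.07],
    [0,-0.03,-0.11],
  ],
  rot=[
    [0,0,0],
    [0,0,0],
    [0,0,0],
    [0,0,0],
    [0,0,0],
  ],
  grip=[255,255,255,255,255],
)

```text
time: 46.55
tcp_pos: [0.4914, -0.0049, 0.1565]
tcp_rot: [0.002, 0.999, -0.043, 0.0]
contact_force: [0.9, 0.9, 0.5]
grip_width: 0.004
grasp_force: 0.0
```

Emit:
drive_tool(
  dp=[
    [-0.02,-0.04,-0.02],
    [-0.04,-0.08,-0.04],
    [-0.05,-0.12,-0.05],
    [-0.05,-0.16,-0.05],
    [-0.05,-0.19,-0.05],
  ],
  rot=[
    [0,0,0],
    [0,0,0],
    [0,0,0],
    [0,0,0],
    [0,0,0],
  ],
  grip=[255,255,255,255,255],
)

```text
time: 47.05
tcp_pos: [0.4587, 0.192, 0.2064]
tcp_rot: [0.0, 0.999, -0.042, 0.002]
contact_force: [-0.6, -0.5, 0.2]
grip_width: -0.002
grasp_force: 0.0
```

Emit:
drive_tool(
  dp=[
    [0,0,0],
    [0,0,0],
    [0,0,0],
    [0,0,0],
    [0,0,0],
  ],
  rot=[
    [0,0,0],
    [0,0,0],
    [0,0,0],
    [0,0,0],
    [0,0,0],
  ],
  grip=[255,255,255,255,255],
)

```text
time: 47.55
tcp_pos: [0.4581, 0.1888, 0.205]
tcp_rot: [0.001, 0.999, -0.044, 0.0]
contact_force: [0.2, -0.6, -0.3]
grip_width: -0.001
grasp_force: 0.0
```

```bash
python3 sw.py; python3 - <<'E'
from h import *
np.set_printoptions(precision=4,suppress=True)
c0=np.array([.566,-.0345]); E=np.array([[-.9965,.083],[-.083,-.9965]])
for n in('side','top'):
    p,d=look(n); C=cloud(n,d); uv=(C[...,:2]-c0)@E.T; u,v,Z=uv[...,0],uv[...,1],C[...,2]; ok=d>0
    m=ok&(abs(u)<.044)&(abs(v)<.065)&(Z>.04)&(Z<.056); A=np.c_[u[m],v[m],np.ones(m.sum())]
    print(n,'slab plane',m.sum(),np.linalg.lstsq(A,Z[m],rcond=None)[0])
    g=ok&(Z>.0725)&(Z<.084)&(abs(u)<.03)&(abs(v)<.04); print('grip v',np.percentile(v[g],[1,99]),'u',np.percentile(u[g],[1,99]))
    for q in('press_die_5','press_die_3','tape_roll'): print(q,[(round(r['score'],2),w(n,r['centre']).round(3).tolist()) for r in vision.tip_of(n,q)][:3])
    lo=ok&(Z>.0125)&(Z<.022)&(C[...,0]>.33)&(C[...,0]<.5)&(abs(C[...,1])<.3)
    k,L,S,c=cv2.connectedComponentsWithStats(lo.astype(np.uint8)); print([(S[i,4],np.median(C[L==i],0).round(3).tolist()) for i in range(1,k) if S[i,4]>40])
E
```

```text
tcp uvz [ 0.126  -0.2136] 0.20501333715767903 f [ 0.2 -0.6 -0.3] w -0.0008506884041293124
side 45 v [0.0077 0.0125 0.0191] z [0.0612 0.0655]
[(0.4, array([0.0764, 0.0155, 0.0601]))]
top 26 v [0.0113 0.0178 0.0233] z [0.0639 0.0664]
[(0.39, array([0.072 , 0.0181, 0.0591]))]
side slab plane 707 [ 0.0041 -0.0004  0.0492]
grip v [-0.0299  0.022 ] u [-0.0186  0.0193]
press_die_5 [(0.69, [0.38, 0.043, -0.006]), (0.5, [0.383, -0.03, 0.004])]
press_die_3 [(0.69, [0.38, 0.043, -0.006]), (0.5, [0.383, -0.03, 0.004])]
tape_roll [(0.78, [0.381, -0.123, 0.002])]
[(np.int32(232), [0.378, -0.114, 0.018]), (np.int32(93), [0.474, 0.004, 0.018]), (np.int32(135), [0.376, 0.048, 0.017]), (np.int32(313), [0.375, 0.244, 0.017])]
top slab plane 1496 [-0.0019  0.0012  0.0491]
grip v [-0.0263  0.0276] u [-0.0202  0.0182]
press_die_5 [(0.56, [0.386, -0.032, 0.002]), (0.49, [0.379, 0.048, -0.004])]
press_die_3 [(0.56, [0.386, -0.032, 0.002]), (0.49, [0.379, 0.048, -0.004])]
tape_roll [(0.71, [0.381, -0.12, 0.003])]
[(np.int32(232), [0.38, -0.119, 0.018]), (np.int32(158), [0.376, 0.238, 0.016]), (np.int32(92), [0.378, 0.044, 0.017])]
```

```bash
python3 -c "
from cell import bot
print(bot.sign_off())"
```

```text
the job is handed in; nothing more can be done
None
```

I handed the job in at about 48 s, but sign-off returned no verdict. My final camera readings agree with success: the cover is down and level with both buttons out, the switch is over to its on side, and the dies and tape roll have not moved; both cells (only two were present) read level and home in the outer bays before the cover went back on.

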